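Stow the specimen cups in the transit drawer and cam-lock it

ROBOT

A 6-joint arm with a two-finger parallel gripper is mounted at the origin on a cart in front of the work surface, level with it; the furniture and walls round the work are solid. World frame = base frame: x ahead of the robot, y to its left, z up, the work surface at z = 0. Lengths are in m, angles in rad, forces in N, time in s.
With the tool pointing down it reaches from about 0.35 to 0.875 m from the base axis. Payload 15.5 kg.
Tool frame: the origin (TCP) lies on the centre line of the jaws, within the pads' length; the fingertips stand robot.finger_overhang ahead of it and the grasp point (between the pads) lies 8 mm behind it (robot.finger_overhang is the distance from the TCP to the fingertips, in m); z points along the fingers, x is the direction in which the jaws open and shut, and the axes are right-handed (so a half turn about z gives the same grasp; the last joint's range is limited). The gripper opens to 85 mm and grips with 20 to 120 N. Pads are 22 mm wide; open, the fingers measure 114 mm over their backs; the gripper's body (76 mm by 85 mm) begins 54 mm behind the grasp point. The pads swing forward as they close: fully open they stand 13 mm farther back than shut.
Start: joints at [-1.385, 0.494, 1.345, -0, 1.302, -0.096], TCP at [0.173, -0.601, 0.242] pointing down, gripper open.
Joint ranges: [-2.91, 2.91], [-0.82, 2.16], [0.22, 2.67], [-1.22, 4.37], [0.12, 2.79], [-3.08, 3.08]. Speed limits (rad/s): [1.89, 1.89, 2.57, 3.01, 3.01, 3.01].

INTERFACE

Orientations are given as a rotation vector (axis times angle).
In Python, from station import robot gives the robot as it stands.
- The arm moves only by the tool jog_arm, never from a script. Its argument "moves" is a list of rows, each a list of 5 numbers: the shift along the tool's x, y, z in cm, then the turn about the tool's z in degrees, then the closure, from -1 (fully open) to 1 (shut). In form: [[tx, ty, tz, spin, fingers], ...]. A call has 1 to 12 rows; each row is the pose to reach, as a shift and turn from the pose commanded when the call began, along the tool's axes at that moment; what a row does not reach only later rows make up. A row lasts 1/12 s, in which the tool goes at most 41.7 mm and 7.16 degrees, less where a joint would pass 70% of its speed; a pose out of reach is approached as far as the arm can. A call with a gripper value outside its range is refused whole. The fingers move at their own pace and stop on an object; "squeeze" is the grip in N (left out, the last holds). Time passes only in rows, so rows that repeat a pose let the fingers close. It gives the time, the measured TCP pose, the force and the opening at its end, in the units of the state.
- robot.state(): the state, without advancing time (a new reading comes with each control period).
- robot.get_image(name): name is "side" or "top"; returns the picture (400x640x3 uint8, red, green, blue); there is no depth.
- robot.camera_model(name): a dict with "fovy" (degrees; the focal length in pixels is half the picture's height over the tangent of half this angle, whatever the lens; pixels are square), "cx", "cy" (the principal point, pixels), "rvec" (rotation vector, rad) and "tvec" (3), from world to camera coordinates, as OpenCV has them. Camera axes: x right, y down, z forward; pixel columns grow to the right and rows downward; lengths in m; the calibration is good to about 2 mm. A picture is of the moment at which its call begins. camera_model takes no time and is no camera call.
- robot.hand_in(): hands the job in, once; it reports no verdict.
Trained networks look in the newest picture that a camera, given by its name, has taken for a name from the list of things; names that differ only in an ending like _2 or _b are one class to them, and where a whole thing is asked for, a point or a joint stands for the part that bears it (a point fixed in the world has none). Each returns a list of dicts, best first, with "conf" (0 to 1); they miss things now and then, are a little off and sometimes report something else, mostly with a low value. They report only what shows in the picture. A call takes as long as a camera call. They do not tell look-alikes from the thing itself.
- robot.silhouettes(camera, name): "mask" (400x640 bool, what is visible of it) and "bbox" ([left, top, right, bottom] in pixels, round what is visible of it).
The state is a dict: "time": time; "q": joint angles; "joint_vel": joint speeds; "tau": joint torques, N m; "tool_pos": TCP position; "eef_rot": TCP orientation; "contact_force": force on the tool from outside, world axes, zero at the start; "torque": the same for the moment, N m; "opening": finger opening in m.
Only numpy, scipy, OpenCV 4.12 (cv2) and the standard library are available. Lean on these libraries where they do the work, as an engineer would, in place of code of your own. Each camera call takes 0.05 s, during which the arm holds its last target.

TASK

The van is about to drive off: free the cam lock on the roof of the white transit cabinet by turning its black knob anticlockwise, pull out the drawer, stand each of the three or four specimen cups that are close by on the left of the cabinet upright in the drawer, one to a bay (the cups at the far left end of the worktop, out of reach, stay), and push the drawer fully home. Then turn the cam knob clockwise until the sprung follower drops into the notch of the cam, so that the drawer is locked, and leave it so. Do not disturb the tape roll, the timer or the test strip tube.

Things in the scene. Friction and masses are not known exactly. Their poses are not given: they have to be found in the camera images.
- cabinet: white transit cabinet fixed to the worktop, 320 mm wide (its y), 110 deep (its x), 100 high, with one drawer; cam knob and follower stand on its roof. Origin: on the worktop under the middle of the front face; x points into the cabinet (away from the robot), y to its left, z up
- drawer (a joint): drawer, m: 0 fully home, 0.118 fully out towards the robot (-x of the cabinet). Starts home and locked; has about 2 N of friction and stays where it is left. Its front panel, 14 mm thick, overlays the cabinet's front and is 6 to 94 mm above the worktop. The cam's lock arm blocks the drawer while the knob reads between about -0.4 and 0.4
- drawer_handle (a point): middle of the drawer's handle: a horizontal steel bar along the cabinet's y, 10 mm thick, 84 mm long between its two posts, 40 mm off the panel, 74 mm above the worktop, 75 mm left of the drawer's middle. Axes as the cabinet's; moves with the drawer
- bay_1 (a point): centre of the floor of the leftmost bay, 12 mm above the worktop; axes as the cabinet's; moves with the drawer. Each bay is 70 mm (y) by 74 mm (x) between ribs 34 mm high. The tall front panel's inner face is 58 mm in front (-x) of the bay centre, the rear wall (34 mm high) 38 mm behind it. Bay centre: 58 mm behind the cabinet's front face with the drawer home, 60 mm in front of it fully out
- bay_2 (a point): the same for the second bay from the left, 74 mm right (-y) of bay_1
- bay_3 (a point): the same for the third bay from the left, 148 mm right of bay_1
- bay_4 (a point): the same for the rightmost bay, 222 mm right of bay_1
- cam_knob (a joint): cam knob, rad, vertical axis; grows clockwise seen from above; range -2.3 to 0.75. 0 = locked: the cam's notch faces the follower, the lock arm points to the front. Starts locked. The V notch spans about -0.3 to 0.3, takes about 0.2 N m to leave, and draws a released knob to 0; elsewhere the knob stays where left; past 0.3 the follower rides up again (then turn back)
- knob_grip (a point): point on the knob's axis at the height to grip, z = 147 mm, 40 mm behind the cabinet's front face and 85 mm right of its middle: a black wing 46 mm long, 12 mm thick, z = 128 to 162 mm, its length along this point's x axis (parallel to the cabinet's x at reading 0). A white line on top marks the end over the lock arm
- lock_tip (a point): tip of the steel lock arm that turns with the knob below its wing (arm 16 mm wide, top at z = 120 mm, reaching 66 mm from the axis). At knob reading 0 it hooks in front of the steel keeper on the drawer panel's top edge (24 mm wide, up to z = 110 mm, straight in front of the knob); at -1.57 it points to the right
- follower (a joint): sprung follower, m: a steel pin on the roof left (+y) of the cam that slides along the cabinet's y, pressed against the cam's edge. 0: bottomed in the notch; about 0.005 to 0.007 while it rides on the edge. Its guide block, up to z = 115 mm, lies 43 to 75 mm left of the knob's axis. It moves only by turning the knob
- follower_pin (a point): top of the small upright white-headed pin carried by the follower, z = 126 mm; it jumps some 7 mm towards the knob when the follower drops into the notch
- cup_1: specimen cup with a screw lid, 72 mm tall, body 56 mm and lid (the top 11 mm) 60 to 62 mm across, about 90 g, smooth (body friction about 0.35, lid 0.6); closed, one solid piece. Origin: centre of its underside, z up when it stands. Three or four cups are present in a run, standing on the worktop left of the cabinet at the start; an absent one reads None
- cup_2: specimen cup with a screw lid, 72 mm tall, body 56 mm and lid (the top 11 mm) 60 to 62 mm across, about 90 g, smooth (body friction about 0.35, lid 0.6); closed, one solid piece. Origin: centre of its underside, z up when it stands. Three or four cups are present in a run, standing on the worktop left of the cabinet at the start; an absent one reads None
- cup_3: specimen cup with a screw lid, 72 mm tall, body 56 mm and lid (the top 11 mm) 60 to 62 mm across, about 90 g, smooth (body friction about 0.35, lid 0.6); closed, one solid piece. Origin: centre of its underside, z up when it stands. Three or four cups are present in a run, standing on the worktop left of the cabinet at the start; an absent one reads None
- cup_4: specimen cup with a screw lid, 72 mm tall, body 56 mm and lid (the top 11 mm) 60 to 62 mm across, about 90 g, smooth (body friction about 0.35, lid 0.6); closed, one solid piece. Origin: centre of its underside, z up when it stands. Three or four cups are present in a run, standing on the worktop left of the cabinet at the start; an absent one reads None
- tape_roll: bystander: roll of tape lying flat, 54 mm across, 19 mm high, near the front edge of the worktop; origin at its underside's centre
- strip_tube: bystander: white test strip tube standing to the right of the cabinet, about 53 mm across, 126 mm tall; origin at its underside's centre
- timer: bystander: kitchen-type timer lying flat near the front edge on the right, 64 by 60 by 19 mm; origin at its underside's centre
Not all that is in view belongs to the job. Leave any green look-alike of the cup_4 alone.

How it is judged:
By the outcome, as a careful person would: the job done as asked, in the order asked, and still so for the second after the job is handed in, with the robot touching nothing.
Of cup_1, cup_2, cup_3, cup_4 only 3 to 4 are there at a start; the rules pass over those that are not, and their reading is None.
At some moment in a run one of cup_1, cup_2, cup_3, cup_4 may be knocked a few centimetres aside while the robot is not near it.
It also fails if it takes over 208 s, if anything falls off the work surface, if the arm or the gripper's body presses on something with over 40 N, if the wrist force passes 120 N, or if a joint passes its speed limit or range.

## Working session

There is one attempt and no reset: what is moved stays moved. The work goes in short steps, Python scripts to look and compute and a tool call to move; the robot and the scene stay as the last step left them, time stands still between calls to the robot, and variables do not carry over. Pictures are saved under pics/ and viewed, and the job is handed in when it is done.

Besides the shell and the picture viewer there is one more tool, called after ">>>" as name(argument=value, ...), one argument or row to a line, values as JSON. jog_arm: Moves the arm, as the interface text tells. Its arguments: {"type":"object","properties":{"moves":{"type":"array"},"squeeze":{"type":"number"}},"required":["moves"]}

```bash
ls; mkdir -p pics
python3 - <<'E'
from station import robot
import cv2,numpy as np
s=robot.state();print(s)
print(robot.finger_overhang)
for c in ("side","top"):
    im=robot.get_image(c);cv2.imwrite(f"pics/{c}0.png",im[:,:,::-1]);print(c,robot.camera_model(c))
E
```

```text
pics
{'time': 0.0, 'q': array([-1.38553600e+00,  4.94179315e-01,  1.34615354e+00,  1.67270615e-05,
        1.30246631e+00, -9.55284500e-02]), 'joint_vel': array([ 0.00146491,  0.00021003, -0.00160671,  0.00178848, -0.00082857,
       -0.0002733 ]), 'tau': array([-1.93281798e-03, -8.82163525e+01, -3.83875716e+01, -4.04624125e-04,
        9.94294795e-03, -3.85219460e-05]), 'tool_pos': array([ 0.17312282, -0.60018306,  0.24169505]), 'eef_rot': array([-2.50977441e+00,  1.88823893e+00,  1.38139808e-03]), 'contact_force': array([ 0.12221038,  0.83474152, -0.31278128]), 'torque': array([ 0.0271949 ,  0.06122384, -0.02297899]), 'opening': 0.0854928726783615}
0.011
side {'fovy': 45.126220900534456, 'cx': 315.40661350885784, 'cy': 199.8821998485121, 'rvec': array([ 0.8139049 , -2.39023155,  1.3322983 ]), 'tvec': array([0.42171822, 0.26571294, 1.20160152])}
top {'fovy': 48.44176040596699, 'cx': 314.2835704905312, 'cy': 197.11189267889276, 'rvec': array([ 2.21265842, -2.17998907,  0.09331048]), 'tvec': array([-0.00399881,  0.51074345,  1.27859985])}
```

View pics/side0.png

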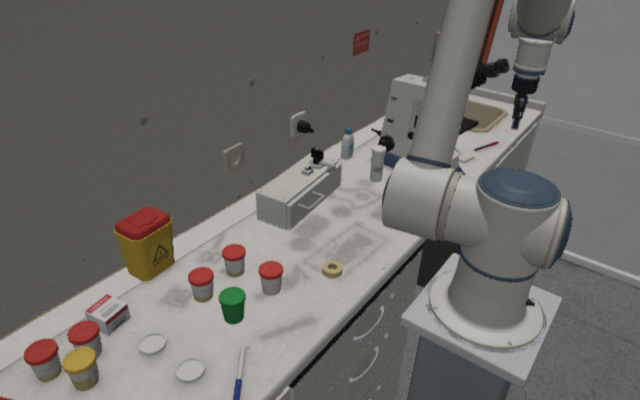

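View pics/top0.png

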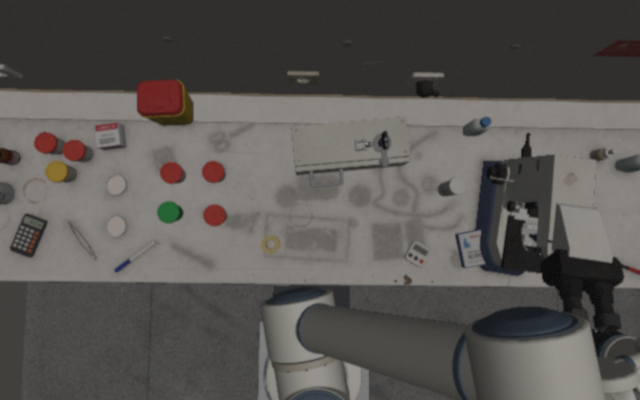

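```bash
cat > h.py <<'E'
from station import robot
import cv2,numpy as np
from scipy.spatial.transform import Rotation as R
def cam(c):
    m=robot.camera_model(c);f=200/np.tan(np.radians(m['fovy']/2))
    K=np.array([[f,0,m['cx']],[0,f,m['cy']],[0,0,1]]);return K,R.from_rotvec(m['rvec']).as_matrix(),np.array(m['tvec'])
def proj(c,P):
    K,r,t=cam(c);p=(np.atleast_2d(P)@r.T+t)@K.T;return p[:,:2]/p[:,2:]
def atz(c,uv,z):
    K,r,t=cam(c);d=r.T@np.linalg.solve(K,[uv[0],uv[1],1]);o=-r.T@t
    return o+d*(z-o[2])/d[2]
def snap(c,n,box=None,s=1,pts=None):
    im=robot.get_image(c)[:,:,::-1].copy()
    if box: 
        a,b,cc,d=box;im=cv2.resize(im[b:d,a:cc],None,fx=s,fy=s,interpolation=cv2.INTER_CUBIC)
    else: box=(0,0)
    if pts is not None:
        for q in pts: cv2.circle(im,(int((q[0]-box[0]+.5)*s),int((q[1]-box[1]+.5)*s)),2,(255,0,255),-1)
    cv2.imwrite(f"pics/{n}.png",im)
E
python3 - <<'E'
from h import *
snap('top','t1',(280,100,430,200),5)
snap('side','s1',(240,130,400,240),5)
for c in('top','side'):
  for n in ('cup_1','tape_roll','strip_tube','timer','cam_knob','cabinet','drawer_handle','follower_pin'):
    for d in robot.silhouettes(c,n):
      m=d['mask'];ys,xs=np.nonzero(m);u=(xs.mean(),ys.mean())
      print(c,n,round(d['conf'],2),np.round(d['bbox']),np.round(u,1),np.round(atz(c,u,.072 if n=='cup_1' else 0.0),3))
E
```

```text
top cup_1 0.92 [203. 205. 226. 227.] [214.6 215.3] [0.452 0.28  0.072]
top cup_1 0.8 [160. 203. 186. 221.] [169.2 212.4] [0.458 0.405 0.072]
top cup_1 0.7 [157. 158. 185. 186.] [171.9 173.2] [0.568 0.402 0.072]
top cup_1 0.64 [202. 163. 226. 182.] [213.7 172.4] [0.572 0.286 0.072]
top tape_roll 0.67 [262. 238. 276. 253.] [270.7 244.8] [0.37  0.129 0.   ]
top strip_tube 0.96 [439. 176. 468. 195.] [452.4 187. ] [ 0.548 -0.407  0.   ]
top timer 0.81 [405. 244. 431. 268.] [417.3 253.4] [ 0.351 -0.302  0.   ]
top cam_knob 0.93 [372. 131. 390. 168.] [382.7 146.6] [ 0.666 -0.199  0.   ]
top cam_knob 0.72 [295. 157. 408. 190.] [346.4 168.2] [ 0.599 -0.091  0.   ]
top cabinet 0.71 [292. 118. 410. 189.] [349.9 147.1] [ 0.663 -0.101  0.   ]
top drawer_handle 0.69 [292. 158. 412. 190.] [345.8 168.5] [ 0.598 -0.089  0.   ]
top follower_pin 0.46 [403. 244. 430. 268.] [417.4 253.7] [ 0.35  -0.302  0.   ]
top follower_pin 0.43 [362. 141. 373. 146.] [368.7 144.3] [ 0.672 -0.157  0.   ]
side cup_1 0.91 [221. 242. 246. 278.] [234.1 258.9] [0.552 0.314 0.072]
side cup_1 0.85 [219. 286. 250. 325.] [232.3
[... 319 characters left out ...]
0.   ]
side strip_tube 0.2 [287. 164. 340. 232.] [312.6 195.5] [ 0.651 -0.149  0.   ]
side timer 0.68 [189. 266. 211. 303.] [201.5 283.2] [0.613 0.377 0.   ]
side cam_knob 0.88 [310. 146. 335. 169.] [319.  158.6] [ 0.796 -0.381  0.   ]
side cam_knob 0.72 [259. 259. 283. 296.] [270.9 276.7] [0.49  0.247 0.   ]
side cabinet 0.6 [224. 243. 243. 277.] [233.9 259.2] [0.617 0.256 0.   ]
side cabinet 0.57 [255. 151. 343. 232.] [298.  189.7] [ 0.713 -0.148  0.   ]
side cabinet 0.27 [286. 165. 342. 231.] [312.8 195.3] [ 0.651 -0.151  0.   ]
side drawer_handle 0.75 [287. 166. 345. 230.] [312.8 195.2] [ 0.652 -0.152  0.   ]
side drawer_handle 0.71 [257. 258. 284. 296.] [271.  276.8] [0.489 0.247 0.   ]
```

View pics/t1.png

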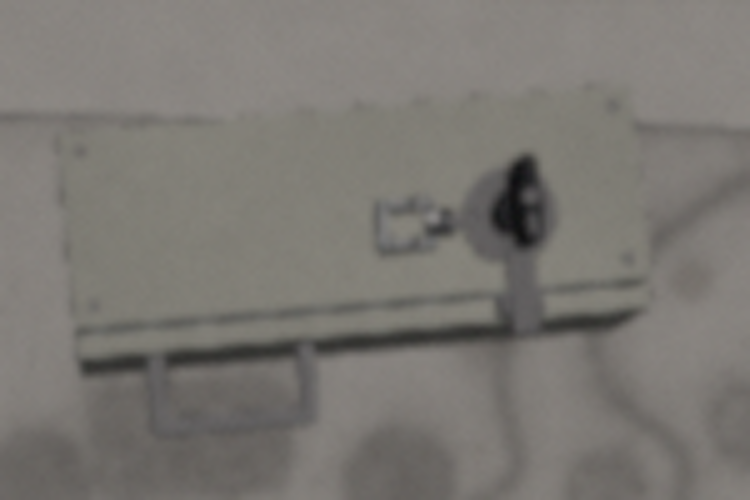

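View pics/s1.png

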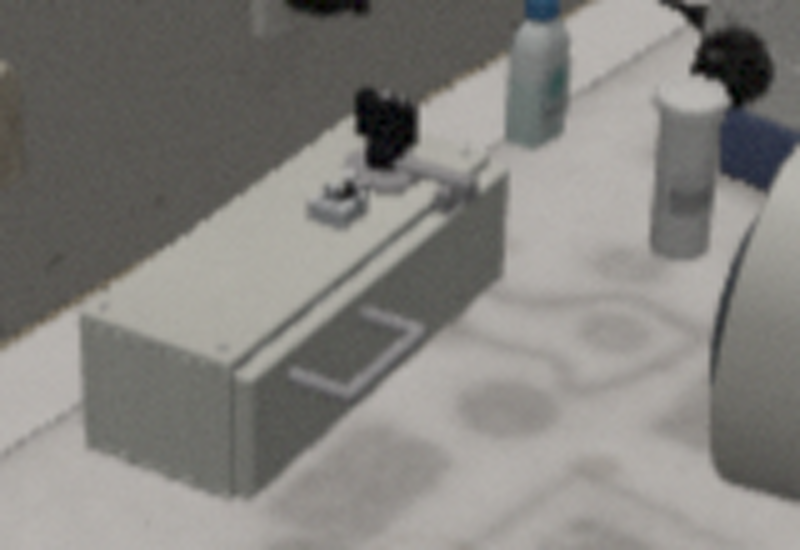

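```bash
cat > fit.py <<'E'
from h import *
from scipy.optimize import least_squares
T=[((78,330),(0,160,100)),((640,283),(0,-160,100)),((63,130),(110,160,100)),((630,90),(110,-160,100)),((525,330),(-26,-85,120)),((160,430),(-54,117,74)),((306,418),(-54,33,74)),((82,362),(-14,160,94))]
S=[((82,317),(110,160,100)),((232,362),(0,160,100)),((235,495),(0,160,0)),((88,450),(110,160,0)),((350,390),(-54,117,74)),((422,328),(-54,33,74))]
def W(p,q):
    q=np.array(q)/1000;c,s=np.cos(p[2]),np.sin(p[2])
    return np.c_[p[0]+c*q[:,0]-s*q[:,1],p[1]+s*q[:,0]+c*q[:,1],q[:,2]]
o=[]
for L,b,n in((T,(280,100),'top'),(S,(240,130),'side')):
    o.append((n,np.array([a for a,_ in L])/5+b-.4,[q for _,q in L]))
f=lambda p:np.concatenate([(proj(n,W(p,q))-u).ravel() for n,u,q in o])
r=least_squares(f,[.6,-.1,-.08],loss='soft_l1')
print(r.x,np.degrees(r.x[2]));print(np.round(f(r.x).reshape(-1,2),1))
p=r.x
names=dict(handle=(-54,75,74),knob=(40,-85,147),bay1=(58,111,12),bay1o=(-60,111,12),bay4o=(-60,-111,12),tip=(-26,-85,120))
for k,v in names.items(): print(k,np.round(W(p,[v])[0],4))
ed=[(0,160,100),(0,-160,100),(110,-160,100),(110,160,100),(40,-85,162),(-54,117,74),(-54,33,74),(63,-85,162),(17,-85,162)]
snap('top','t2',(280,100,430,200),5,proj('top',W(p,ed)))
snap('side','s2',(240,130,400,240),5,proj('side',W(p,ed)))
E
python3 fit.py
```

```text
[ 0.60641612 -0.09839696  0.10055565] 5.761414366671949
[[-0.8  0.2]
 [ 2.6 -0.1]
 [-1.1  0.6]
 [ 0.6 -0.7]
 [ 0.8  1.1]
 [ 0.  -0.7]
 [ 0.7 -0.8]
 [-1.1 -0.9]
 [-0.1 -1.1]
 [ 0.3  0.7]
 [-0.   2. ]
 [ 0.1 -0.3]
 [ 0.1  1.3]
 [ 0.   1.2]]
handle [ 0.5452 -0.0292  0.074 ]
knob [ 0.6547 -0.179   0.147 ]
bay1 [0.653  0.0179 0.012 ]
bay1o [0.5356 0.006  0.012 ]
bay4o [ 0.5579 -0.2149  0.012 ]
tip [ 0.5891 -0.1856  0.12  ]
```

```bash
python3 -c "
import cv2,numpy as np
a=cv2.imread('pics/t2.png');b=cv2.resize(cv2.imread('pics/s2.png'),None,fx=.45,fy=.45)
cv2.imwrite('pics/both.png',a)
cv2.imwrite('pics/b.png',b)"
```

```text
(no output)
```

View pics/t2.png

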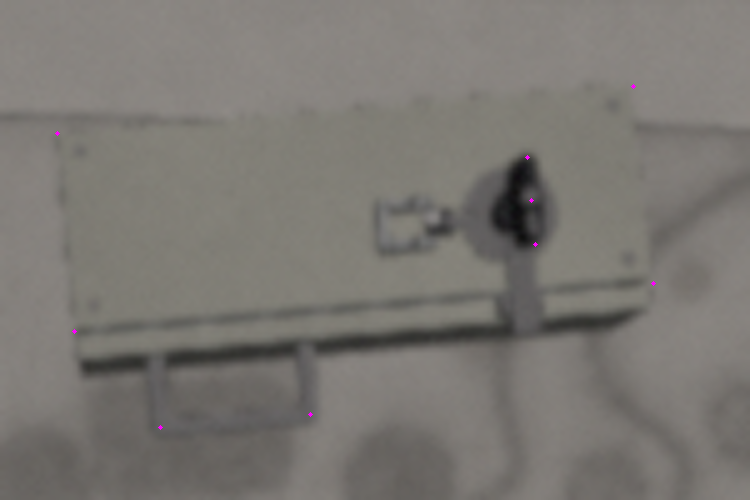

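View pics/s2.png

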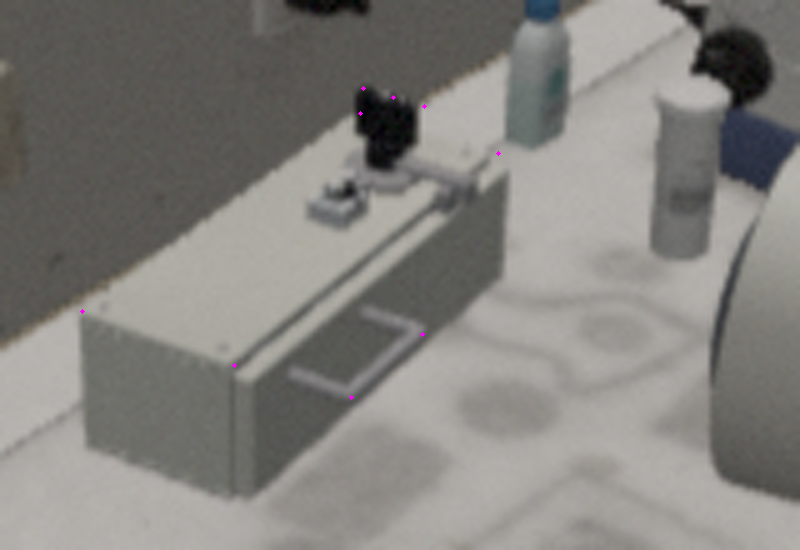

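```bash
cat >> h.py <<'E'
CAB=np.array([0.6064,-0.0984,0.1006])
def cab(x,y,z=0):
    c,s=np.cos(CAB[2]),np.sin(CAB[2]);return np.array([CAB[0]+c*x-s*y,CAB[1]+s*x+c*y,z])
def go(P,yaw=None,st=None):
    "tool shift cm + spin deg to world P with tool x at yaw(deg, mod 180)"
    s=robot.state();M=R.from_rotvec(s['eef_rot']).as_matrix()
    d=M.T@(np.array(P)-s['tool_pos'])*100
    cy=np.degrees(np.arctan2(M[1,0],M[0,0]))
    sp=0 if yaw is None else -((yaw-cy+90)%180-90)
    print('to',np.round(P,3),'shift cm',np.round(d,2),'spin',round(sp,1),'| yaw',round(cy,1),'q6',round(s['q'][5],2),'t',round(s['time'],1),'F',np.round(s['contact_force'],1),'op',round(s['opening'],4),'pos',np.round(s['tool_pos'],4))
E
python3 - <<'E'
from h import *
yw=np.degrees(CAB[2])
go([.3,-.35,.26]);go([.45,-.25,.26]);go(cab(.04,-.085,.2),yw+90);go(cab(.04,-.085,.141),yw+90)
E
```

```text
to [ 0.3  -0.35  0.26] shift cm [-20.56 -19.13  -1.77] spin 0 | yaw -73.9 q6 -0.1 t 1.1 F [-0.2  0.8 -0.1] op 0.0855 pos [ 0.1732 -0.6005  0.2423]
to [ 0.45 -0.25  0.26] shift cm [-26.01 -36.31  -1.77] spin 0 | yaw -73.9 q6 -0.1 t 1.1 F [-0.2  0.8 -0.1] op 0.0855 pos [ 0.1732 -0.6005  0.2423]
to [ 0.655 -0.179  0.2  ] shift cm [-27.16 -57.95   4.23] spin 10.3 | yaw -73.9 q6 -0.1 t 1.1 F [-0.2  0.8 -0.1] op 0.0855 pos [ 0.1732 -0.6005  0.2423]
to [ 0.655 -0.179  0.141] shift cm [-27.16 -57.95  10.13] spin 10.3 | yaw -73.9 q6 -0.1 t 1.1 F [-0.2  0.8 -0.1] op 0.0855 pos [ 0.1732 -0.6005  0.2423]
```

>>> jog_arm(
  moves=[
    [-5,-4.5,-1,0,-1],
    [-8,-7.5,-1.8,0,-1],
    [-11,-10.5,-1.8,0,-1],
    [-14,-13.5,-1.8,0,-1],
    [-17,-16.5,-1.8,0,-1],
    [-20,-20,-1.8,0,-1],
    [-21.5,-24,-1.8,0,-1],
    [-23,-28,-1.8,0,-1],
    [-24.5,-32,-1.8,0,-1],
    [-26,-36,-1.8,0,-1],
    [-26,-36,-1.8,0,-1],
    [-26,-36,-1.8,0,-1],
  ],
  squeeze=40,
)

```text
time: 2.1
tool_pos: [0.4512, -0.2473, 0.2604]
eef_rot: [-2.513, 1.883, -0.002]
contact_force: [-1.9, 0.5, 0.8]
opening: 0.0852
```

Run:
```python
from h import *
yw=np.degrees(CAB[2])
go(cab(.04,-.085,.2),yw+90);go(cab(.04,-.085,.141),yw+90)
```

```text
to [ 0.655 -0.179  0.2  ] shift cm [ -0.84 -21.44   6.09] spin 10.6 | yaw -73.7 q6 0.67 t 2.1 F [-1.9  0.5  0.8] op 0.0852 pos [ 0.4512 -0.2473  0.2604]
to [ 0.655 -0.179  0.141] shift cm [ -0.84 -21.43  11.99] spin 10.6 | yaw -73.7 q6 0.67 t 2.1 F [-1.9  0.5  0.8] op 0.0852 pos [ 0.4512 -0.2473  0.2604]
```

>>> jog_arm(
  moves=[
    [-0.2,-4,1,4,-1],
    [-0.4,-8,2,8,-1],
    [-0.6,-12,3,10.6,-1],
    [-0.8,-16,4,10.6,-1],
    [-0.8,-19,5,10.6,-1],
    [-0.8,-21.4,6,10.6,-1],
    [-0.8,-21.4,6,10.6,-1],
    [-0.8,-21.4,6,10.6,-1],
  ],
)

```text
time: 2.77
tool_pos: [0.6508, -0.1833, 0.1991]
eef_rot: [2.326, -2.111, -0.002]
contact_force: [-1.5, -0.4, 0.6]
opening: 0.0855
```

Run:
```python
from h import *
yw=np.degrees(CAB[2])
go(cab(.04,-.085,.141),yw+90)
snap('top','t3',(340,90,440,190),5)
snap('side','s3',(250,90,390,200),5)
```

```text
to [ 0.655 -0.179  0.141] shift cm [-0.39 -0.44  5.81] spin -0.2 | yaw -84.4 q6 1.11 t 2.8 F [-1.5 -0.4  0.6] op 0.0855 pos [ 0.6508 -0.1833  0.1991]
```

View pics/t3.png

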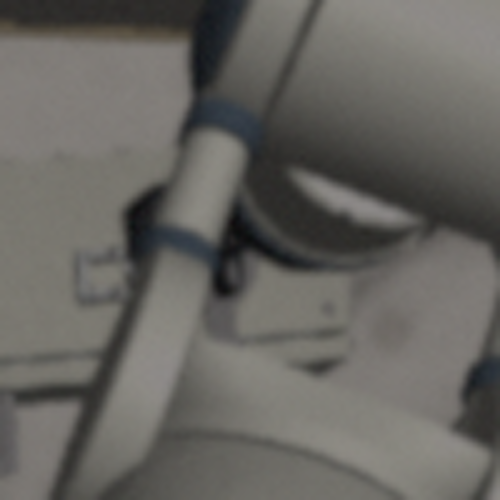

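View pics/s3.png

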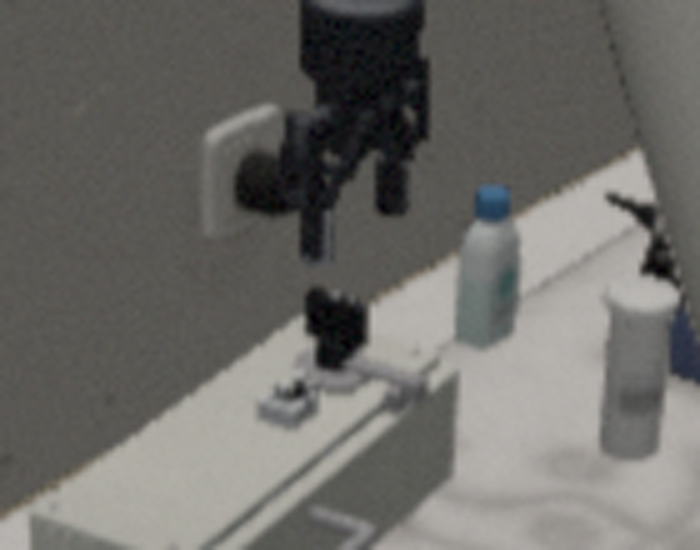

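>>> jog_arm(
  moves=[
    [0,0,0,0,-1],
    [0,0,0,0,-1],
    [0,0,0,0,-1],
  ],
)

```text
time: 3.12
tool_pos: [0.6501, -0.1844, 0.201]
eef_rot: [-2.324, 2.113, -0.001]
contact_force: [-0.3, 0.5, 0.4]
opening: 0.0853
```

Run:
```python
from h import *
yw=np.degrees(CAB[2])
go(cab(.04,-.085,.141),yw+90)
print(np.round(proj('top',[robot.state()['tool_pos']]),1))
```

```text
to [ 0.655 -0.179  0.141] shift cm [-0.5  -0.51  6.  ] spin -0.3 | yaw -84.6 q6 1.11 t 3.1 F [-0.3  0.5  0.4] op 0.0853 pos [ 0.6501 -0.1844  0.201 ]
[[390.7 138.5]]
```

>>> jog_arm(
  moves=[
    [-0.4,-0.5,0,0,-1],
    [-0.5,-0.5,1.5,0,-1],
    [-0.5,-0.5,3,0,-1],
    [-0.5,-0.5,4.5,0,-1],
    [-0.5,-0.5,6,0,-1],
    [-0.5,-0.5,6,0,-1],
    [-0.5,-0.5,6,0,-1],
    [-0.5,-0.5,6,0,-1],
  ],
)

```text
time: 3.78
tool_pos: [0.6555, -0.1785, 0.1413]
eef_rot: [-2.325, 2.112, -0.002]
contact_force: [-0.2, 0.7, -0.0]
opening: 0.0857
```

Run:
```python
from h import *
yw=np.degrees(CAB[2])
go(cab(.04,-.085,.141),yw+90)
snap('side','s4',(250,90,390,200),5)
```

```text
to [ 0.655 -0.179  0.141] shift cm [0.03 0.08 0.03] spin -0.3 | yaw -84.5 q6 1.12 t 3.8 F [-0.2  0.7 -0. ] op 0.0857 pos [ 0.6555 -0.1785  0.1413]
```

View pics/s4.png

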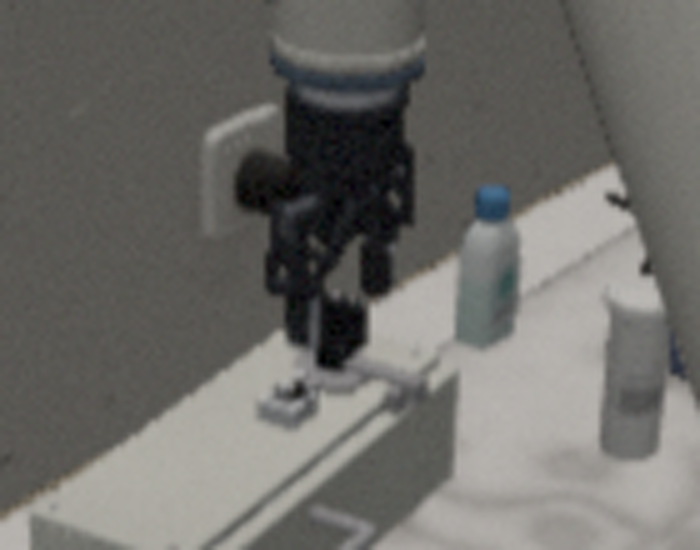

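>>> jog_arm(
  moves=[
    [0,0,0,0,1],
    [0,0,0,0,1],
    [0,0,0,0,1],
    [0,0,0,0,1],
    [0,0,0,0,1],
    [0,0,0,0,1],
    [0,0,0,0,1],
    [0,0,0,0,1],
    [0,0,0,0,1],
    [0,0,0,0,1],
  ],
  squeeze=30,
)

```text
time: 4.67
tool_pos: [0.6555, -0.1777, 0.1414]
eef_rot: [-2.324, 2.111, -0.001]
contact_force: [-1.0, 9.2, 11.8]
opening: 0.0117
```

>>> jog_arm(
  moves=[
    [-0.15,0,-0.1,0,1],
    [-0.15,0,-0.1,-3,1],
    [-0.15,0,-0.1,-8,1],
    [-0.15,0,-0.1,-13,1],
    [-0.15,0,-0.1,-18,1],
    [-0.15,0,-0.1,-23,1],
    [-0.15,0,-0.1,-28,1],
    [-0.15,0,-0.1,-30,1],
    [-0.15,0,-0.1,-30,1],
  ],
  squeeze=60,
)

```text
time: 5.42
tool_pos: [0.6573, -0.178, 0.1419]
eef_rot: [-2.791, 1.439, -0.008]
contact_force: [16.0, -3.7, -5.1]
opening: 0.0112
```

Run:
```python
from h import *
go(cab(.04,-.085,.141)); print(robot.state()['torque'])
snap('side','s5',(250,90,390,200),5)
```

```text
to [ 0.655 -0.179  0.141] shift cm [-0.07  0.26  0.08] spin 0 | yaw -54.5 q6 0.6 t 5.4 F [16.  -3.7 -5.1] op 0.0112 pos [ 0.6573 -0.178   0.1419]
[-0.45657916 -2.06795636 -3.4711768 ]
```

View pics/s5.png

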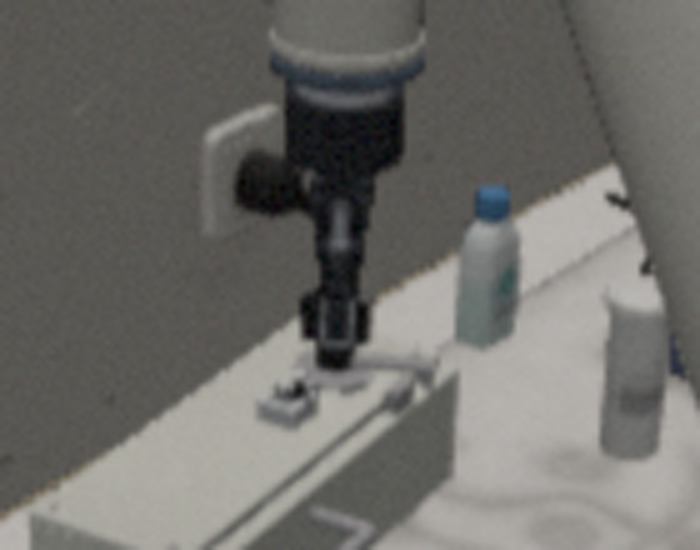

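>>> jog_arm(
  moves=[
    [0.1,-0.15,0,0,1],
    [0.1,-0.15,0,-6,1],
    [0.1,-0.15,0,-12,1],
    [0.1,-0.15,0,-18,1],
    [0.1,-0.15,0,-24,1],
    [0.1,-0.15,0,-30,1],
    [0.1,-0.15,0,-30,1],
  ],
)

```text
time: 6.05
tool_pos: [0.6581, -0.177, 0.1427]
eef_rot: [-3.071, 0.658, -0.006]
contact_force: [-16.9, 18.0, 48.4]
opening: 0.0111
```

>>> jog_arm(
  moves=[
    [0,0,-0.1,0,1],
    [0,0,-0.3,0,1],
    [0,0,-0.3,0,1],
    [0,0,-0.3,0,1],
  ],
  squeeze=40,
)

```text
time: 6.38
tool_pos: [0.6574, -0.1767, 0.1433]
eef_rot: [-3.069, 0.667, -0.002]
contact_force: [10.9, 0.8, -15.2]
opening: 0.0106
```

Run:
```python
from h import *
go(cab(.04,-.085,.141)); print(robot.state()['torque'])
snap('side','s6',(280,110,370,180),8)
```

```text
to [ 0.655 -0.179  0.141] shift cm [-0.15  0.32  0.23] spin 0 | yaw -24.5 q6 0.08 t 6.4 F [ 10.9   0.8 -15.2] op 0.0106 pos [ 0.6574 -0.1767  0.1433]
[ 0.19303699 -1.76692935  0.0821203 ]
```

View pics/s6.png

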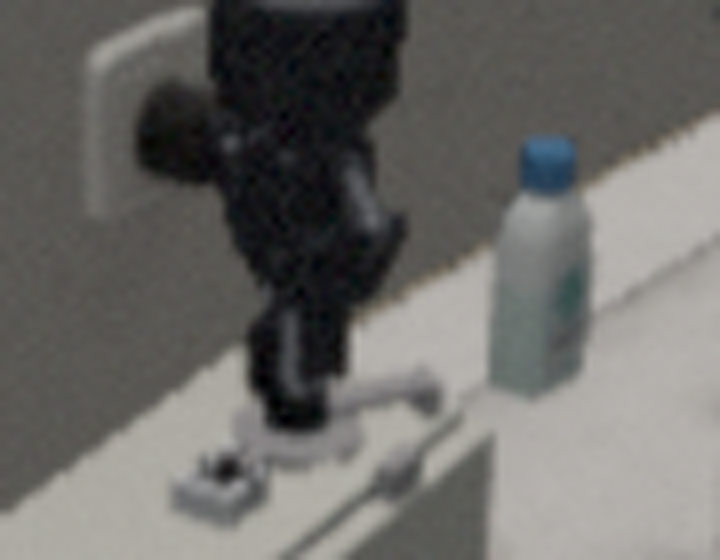

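>>> jog_arm(
  moves=[
    [0.1,0,0,-5,1],
    [0.1,0,0,-10,1],
    [0.1,0,0,-15,1],
    [0.1,0,0,-20,1],
    [0.1,0,0,-26,1],
    [0.1,0,0,-28,1],
    [0.1,0,0,-28,1],
  ],
)

```text
time: 7.02
tool_pos: [0.6573, -0.1768, 0.1433]
eef_rot: [-3.139, -0.099, 0.002]
contact_force: [5.3, 3.3, -12.3]
opening: 0.0102
```

>>> jog_arm(
  moves=[
    [0,0,0,0,0.3],
    [0,0,0,0,0.3],
    [0,0,0,0,0.3],
    [0,0,0,0,0.3],
    [0,0,-2,0,0.3],
    [0,0,-5,0,0.3],
    [0,0,-8,0,0.3],
    [0,0,-10,0,0.3],
    [0,0,-10,0,0.3],
    [0,0,-10,0,0.3],
  ],
)

```text
time: 7.85
tool_pos: [0.658, -0.1776, 0.2457]
eef_rot: [3.139, 0.095, 0.004]
contact_force: [0.4, 0.5, 0.5]
opening: 0.0295
```

Run:
```python
from h import *
yw=np.degrees(CAB[2])
go(cab(-.054,.075,.15),yw)
go(cab(-.054,.075,.066),yw)
snap('side','s7',(260,100,400,220),5)
```

```text
to [ 0.545 -0.029  0.15 ] shift cm [-10.39 -15.51   9.52] spin -2.3 | yaw 3.5 q6 -0.41 t 7.8 F [0.4 0.5 0.5] op 0.0295 pos [ 0.658  -0.1776  0.2457]
to [ 0.545 -0.029  0.066] shift cm [-10.41 -15.52  17.92] spin -2.3 | yaw 3.5 q6 -0.41 t 7.8 F [0.4 0.5 0.5] op 0.0295 pos [ 0.658  -0.1776  0.2457]
```

View pics/s7.png

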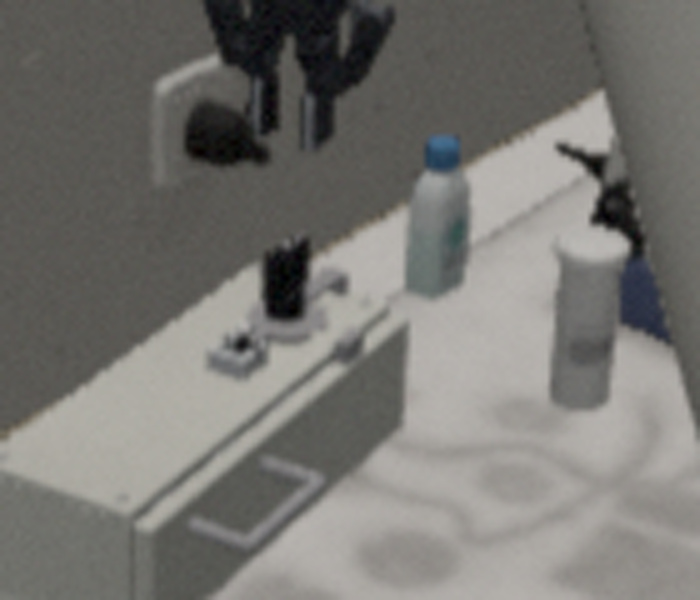

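>>> jog_arm(
  moves=[
    [-2.5,-3,1,-2.3,0.3],
    [-5,-6,3,-2.3,0.3],
    [-7.5,-9,5,-2.3,0.3],
    [-10.2,-12.5,7,-2.3,0.3],
    [-10.2,-15.5,9,-2.3,0.3],
    [-10.2,-15.5,9.5,-2.3,0.3],
    [-10.2,-15.5,9.5,-2.3,0.3],
    [-10.2,-15.5,9.5,-2.3,0.3],
    [-10.2,-15.5,9.5,-2.3,0.3],
  ],
)

```text
time: 8.65
tool_pos: [0.5471, -0.0298, 0.1495]
eef_rot: [3.137, 0.158, 0.001]
contact_force: [0.6, -0.3, 0.6]
opening: 0.03
```

Run:
```python
from h import *
yw=np.degrees(CAB[2])
go(cab(-.052,.076,.066),yw)
snap('side','s8',(260,100,400,220),5)
```

```text
to [ 0.547 -0.028  0.066] shift cm [ 0.   -0.18  8.35] spin -0.0 | yaw 5.8 q6 -0.26 t 8.7 F [ 0.6 -0.3  0.6] op 0.03 pos [ 0.5471 -0.0298  0.1495]
```

View pics/s8.png

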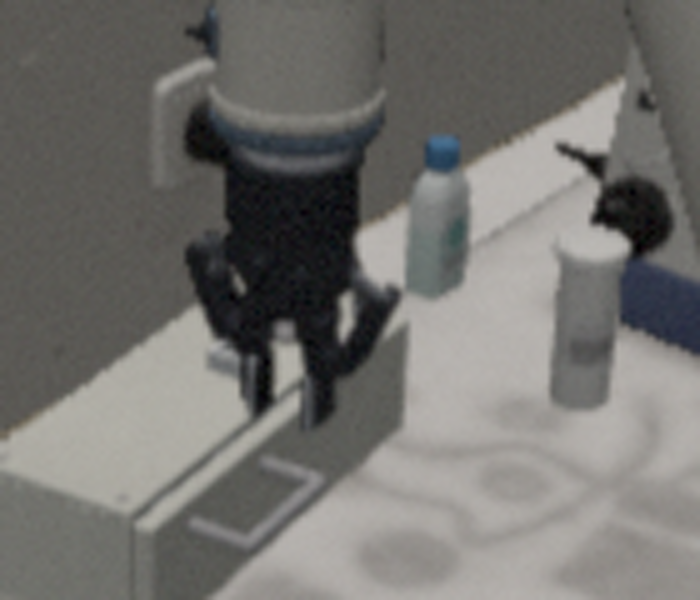

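>>> jog_arm(
  moves=[
    [0,-0.2,1.5,0,0.3],
    [0,-0.2,3,0,0.3],
    [0,-0.2,4.5,0,0.3],
    [0,-0.2,5.5,0,0.3],
    [0,-0.2,5.5,0,0.3],
  ],
)

```text
time: 9.12
tool_pos: [0.5457, -0.0275, 0.093]
eef_rot: [-3.137, -0.157, 0.003]
contact_force: [-0.2, -0.4, -0.1]
opening: 0.03
```

>>> jog_arm(
  moves=[
    [0,0,1,0,0.3],
    [0,0,2,0,0.3],
    [0,0,2.8,0,0.3],
    [0,0,2.8,0,0.3],
    [0,0,2.8,0,0.3],
  ],
)

```text
time: 9.53
tool_pos: [0.5458, -0.0268, 0.0659]
eef_rot: [-3.137, -0.159, 0.001]
contact_force: [-0.8, -0.1, -0.1]
opening: 0.03
```

>>> jog_arm(
  moves=[
    [0,0,0,0,1],
    [0,0,0,0,1],
    [0,0,0,0,1],
    [0,0,0,0,1],
    [0,0,0,0,1],
  ],
)

```text
time: 9.95
tool_pos: [0.5463, -0.0269, 0.0667]
eef_rot: [3.137, 0.159, 0.001]
contact_force: [-0.3, 0.4, 5.2]
opening: 0.0088
```

>>> jog_arm(
  moves=[
    [-0.7,0,0,0,1],
    [-1.8,0,0,0,1],
    [-3.2,0,0,0,1],
    [-4.6,0,0,0,1],
    [-6,0,0,0,1],
    [-7.4,0,0,0,1],
    [-8.8,0,0,0,1],
    [-10,0,0,0,1],
    [-11,0,0,0,1],
    [-11.6,0,0,0,1],
    [-11.8,0,0,0,1],
    [-11.8,0,0,0,1],
  ],
)

```text
time: 10.95
tool_pos: [0.4296, -0.0392, 0.0667]
eef_rot: [3.137, 0.158, 0.005]
contact_force: [3.3, -3.0, 3.3]
opening: 0.0084
```

Run:
```python
from h import *
go(cab(-.052-.118,.076,.066),np.degrees(CAB[2]))
snap('side','s9',(240,130,400,250),5)
snap('top','t9')
```

```text
to [ 0.43  -0.04   0.066] shift cm [-0.    0.07  0.07] spin 0.0 | yaw 5.8 q6 -0.33 t 10.9 F [ 3.3 -3.   3.3] op 0.0084 pos [ 0.4296 -0.0392  0.0667]
```

View pics/s9.png

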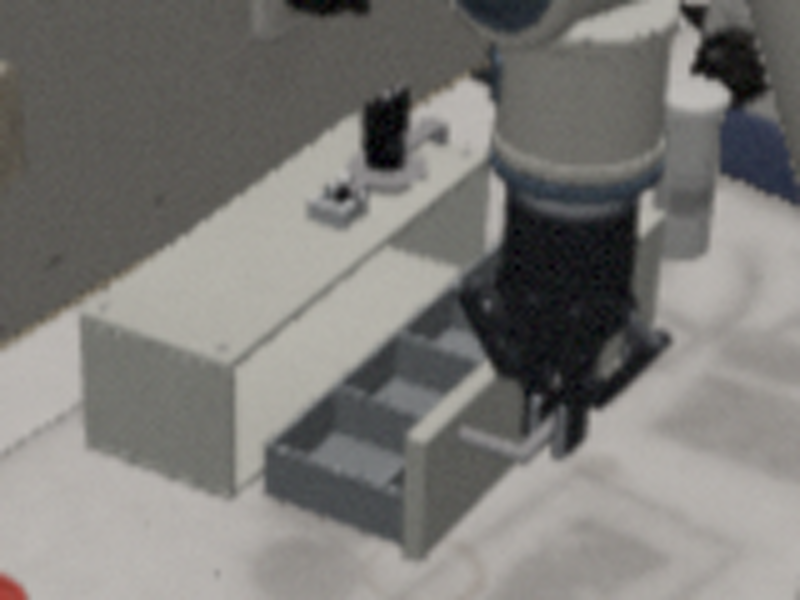

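View pics/t9.png

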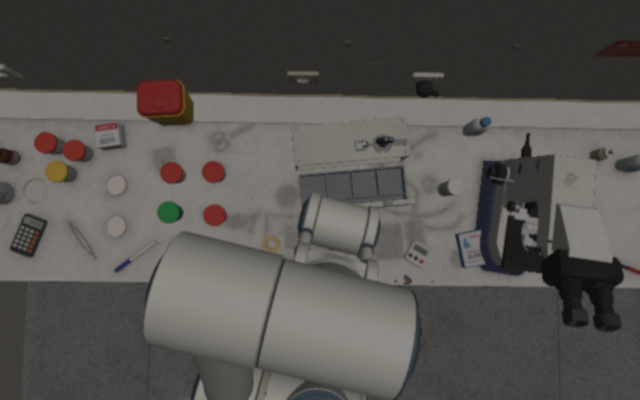

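```bash
sed -i 's/^CAB=.*/CAB=np.array([0.6083,-0.0969,0.1006])/' h.py
cat > cups.py <<'E'
from h import *
from scipy.optimize import least_squares
a=np.linspace(0,2*np.pi,60)
ring=np.vstack([np.c_[.0305*np.cos(a),.0305*np.sin(a),0*a+z] for z in (.061,.072)])
def cen(c,x,y,dz=0):
    h=cv2.convexHull((proj(c,ring+[x,y,dz])*64).astype(np.float32))
    m=cv2.moments(h);return np.array([m['m10'],m['m01']])/m['m00']/64, m['m00']/4096
def blobs(c,save=None):
    im=robot.get_image(c);
    if save: cv2.imwrite(f'pics/{save}.png',im[:,:,::-1])
    hsv=cv2.cvtColor(im,cv2.COLOR_RGB2HSV);H,S,V=cv2.split(hsv)
    m=(((H<10)|(H>170))&(S>110)&(V>50)).astype(np.uint8)
    n,l,st,ce=cv2.connectedComponentsWithStats(m)
    return [(ce[i],st[i,4]) for i in range(1,n) if st[i,4]>60]
def find(dz=0,save=None):
    B={c:blobs(c,save and c+save) for c in('top','side')}
    out=[]
    for ct,at in B['top']:
        p0=atz('top',ct,.068+dz)[:2]
        if not(.3<p0[0]<.75 and -.4<p0[1]<.6): continue
        pr,ar=cen('side',*p0,dz)
        cs=[b for b in B['side'] if np.linalg.norm(b[0]-pr)<15]
        f1=lambda p:cen('top',*p,dz)[0]-ct
        r1=least_squares(f1,p0).x
        r2=least_squares(lambda p:cen('side',*p,dz)[0]-cs[0][0],r1).x if cs else None
        print('top',np.round(ct,1),at,'exp',round(cen('top',*r1,dz)[1]),'xy_top',np.round(r1,4),'xy_side',None if r2 is None else np.round(r2,4),cs and cs[0][1])
if __name__=='__main__': find()
E
python3 cups.py
```

```text
top [212.8 171.4] 357 exp 392 xy_top [0.5752 0.2895] xy_side [0.5779 0.2917] 305
top [171.  172.3] 373 exp 401 xy_top [0.5708 0.4059] xy_side [0.5735 0.4079] 371
top [214.2 214.8] 361 exp 396 xy_top [0.4538 0.2822] xy_side [0.4561 0.2843] 345
```

>>> jog_arm(
  moves=[
    [0,0,0,0,0.3],
    [0,0,0,0,0.3],
    [0,0,0,0,0.3],
    [0,0,-2,0,0.3],
    [0,0,-5,0,0.3],
    [0,0,-8,0,0],
    [0,0,-11,0,-1],
    [0,0,-14,0,-1],
    [0,0,-16,0,-1],
    [0,0,-16,0,-1],
    [0,0,-16,0,-1],
  ],
)

```text
time: 12.07
tool_pos: [0.4288, -0.0387, 0.2269]
eef_rot: [3.137, 0.159, 0.003]
contact_force: [0.0, 1.1, 0.2]
opening: 0.0856
```

Run:
```python
from h import *
snap('top','t10',(30,120,240,260),3.8)
go([.456,.2835,.2]);go([.456,.2835,.055])
```

```text
to [0.456 0.284 0.2  ] shift cm [  6.01 -31.77   2.6 ] spin 0 | yaw 5.8 q6 -0.33 t 12.1 F [-0.4  0.3  0.2] op 0.0854 pos [ 0.4283 -0.0386  0.226 ]
to [0.456 0.284 0.055] shift cm [  6.01 -31.77  17.1 ] spin 0 | yaw 5.8 q6 -0.33 t 12.1 F [-0.4  0.3  0.2] op 0.0854 pos [ 0.4283 -0.0386  0.226 ]
```

View pics/t10.png

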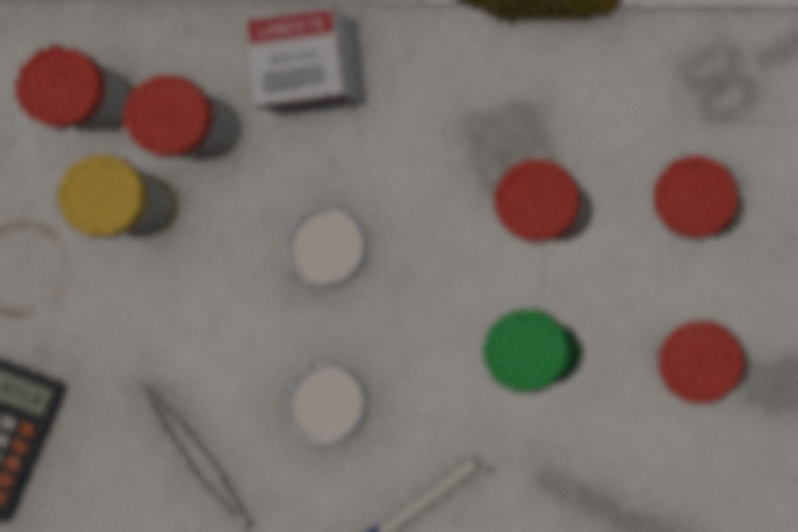

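The crop shows three red-lidded cups close by at (171,172), (213,171) and (214,215). They are the ones to stow. The green one (168,212) is the look-alike and the far-left group (46..75, 143..171) stays.

>>> jog_arm(
  moves=[
    [0.7,-3.6,0,0,-1],
    [1.4,-7.2,0,0,-1],
    [2.1,-10.8,0,0,-1],
    [2.8,-14.4,0.5,0,-1],
    [3.5,-18,1,0,-1],
    [4.2,-21.6,1.5,0,-1],
    [4.9,-25.2,2,0,-1],
    [5.6,-28.8,2.6,0,-1],
    [6,-31,2.6,0,-1],
    [6,-31.8,2.6,0,-1],
    [6,-31.8,2.6,0,-1],
    [6,-31.8,2.6,0,-1],
  ],
)

```text
time: 13.12
tool_pos: [0.4556, 0.283, 0.1992]
eef_rot: [3.136, 0.16, -0.003]
contact_force: [0.5, -0.3, 0.6]
opening: 0.0852
```

Run:
```python
from h import *
go([.456,.2835,.055],np.degrees(CAB[2]))
snap('side','s11',(200,150,360,310),4)
```

```text
to [0.456 0.284 0.055] shift cm [ 0.07 -0.06 14.42] spin 0.1 | yaw 5.8 q6 0.34 t 13.1 F [ 0.5 -0.3  0.6] op 0.0852 pos [0.4556 0.283  0.1992]
```

View pics/s11.png

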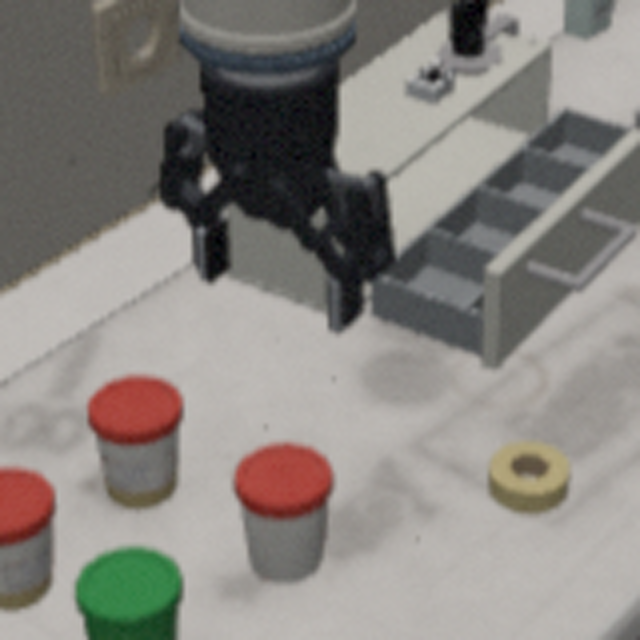

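>>> jog_arm(
  moves=[
    [0.1,0,3,0,-1],
    [0.1,0,6,0,-1],
    [0.1,0,9,0,-1],
    [0.1,0,11,0,-1],
    [0.1,0,13,0,-1],
    [0.1,0,14.4,0,-1],
    [0.1,0,14.4,0,-1],
    [0.1,0,14.4,0,-1],
  ],
)

```text
time: 13.83
tool_pos: [0.4571, 0.2825, 0.0562]
eef_rot: [3.137, 0.156, -0.002]
contact_force: [-1.0, -0.2, 0.1]
opening: 0.0854
```

>>> jog_arm(
  moves=[
    [0,0,0,0,1],
    [0,0,0,0,1],
    [0,0,0,0,1],
    [0,0,0,0,1],
    [0,0,0,0,1],
    [0,0,0,0,1],
  ],
  squeeze=35,
)

```text
time: 14.33
tool_pos: [0.4579, 0.284, 0.0577]
eef_rot: [-3.137, -0.159, -0.003]
contact_force: [-1.1, -1.3, 10.7]
opening: 0.0585
```

>>> jog_arm(
  moves=[
    [0,0,-1,0,1],
    [0,0,-3,0,1],
    [0,0,-6,0,1],
    [0,0,-9,0,1],
    [0,0,-12,0,1],
    [0,0,-14,0,1],
    [0,0,-14,0,1],
  ],
)

```text
time: 14.92
tool_pos: [0.459, 0.2846, 0.2015]
eef_rot: [-3.135, -0.159, -0.011]
contact_force: [0.2, 0.4, -1.1]
opening: 0.0584
```

Run:
```python
from h import *
yw=np.degrees(CAB[2])
for k in range(3): go(cab(-.059,.111-.074*k,.195),yw)
snap('side','s12',(200,150,360,310),4)
```

```text
to [0.538 0.008 0.195] shift cm [ 5.1  28.36  0.62] spin 0.0 | yaw 5.8 q6 0.34 t 14.9 F [ 0.2  0.4 -1.1] op 0.0584 pos [0.459  0.2846 0.2015]
to [ 0.546 -0.066  0.195] shift cm [ 5.1  35.76  0.6 ] spin 0.0 | yaw 5.8 q6 0.34 t 14.9 F [ 0.2  0.4 -1.1] op 0.0584 pos [0.459  0.2846 0.2015]
to [ 0.553 -0.14   0.195] shift cm [ 5.1  43.16  0.58] spin 0.0 | yaw 5.8 q6 0.34 t 14.9 F [ 0.2  0.4 -1.1] op 0.0584 pos [0.459  0.2846 0.2015]
```

View pics/s12.png

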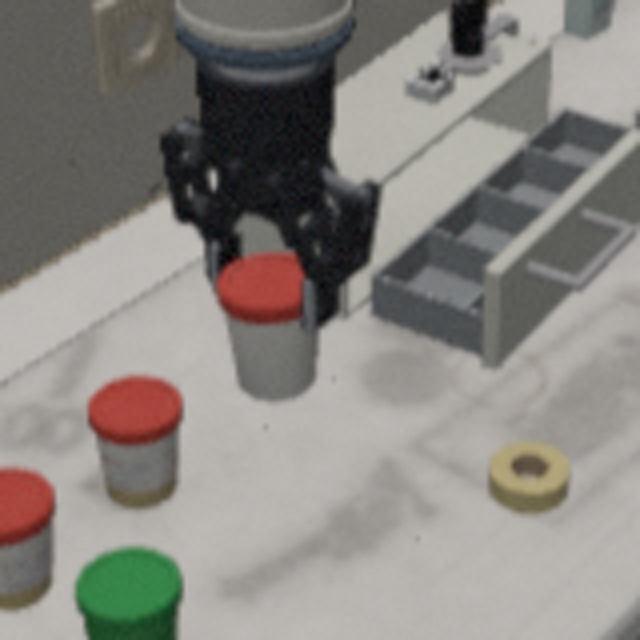

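>>> jog_arm(
  moves=[
    [0.4,2,0,0,1],
    [1,5,0,0,1],
    [1.6,8.5,0,0,1],
    [2.2,12,0,0,1],
    [2.8,15.5,0,0,1],
    [3.4,19,0,0,1],
    [4,22.5,0,0,1],
    [4.6,25.5,0,0,1],
    [5.1,27.5,0,0,1],
    [5.1,28.4,0,0,1],
    [5.1,28.4,0,0,1],
    [5.1,28.4,0,0,1],
  ],
)

```text
time: 15.97
tool_pos: [0.536, 0.0067, 0.1958]
eef_rot: [-3.137, -0.157, 0.002]
contact_force: [-0.1, 0.4, -1.7]
opening: 0.0584
```

Run:
```python
from h import *
yw=np.degrees(CAB[2])
go(cab(-.059,.111,.072),yw)
snap('side','s13',(240,110,400,250),5)
```

```text
to [0.538 0.008 0.072] shift cm [ 0.27 -0.06 12.38] spin -0.0 | yaw 5.7 q6 -0.2 t 16.0 F [-0.1  0.4 -1.7] op 0.0584 pos [0.536  0.0067 0.1958]
```

View pics/s13.png

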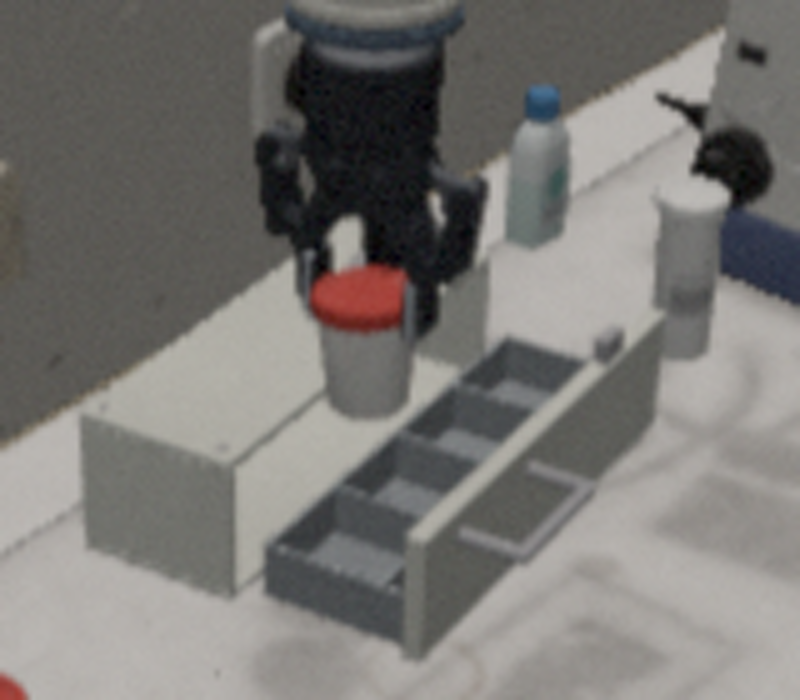

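Run:
```python
from h import *
P=[cab(-.06+dx,.111-.074*k+dy,z) for k in range(4) for dx,dy,z in((0,0,.012),(.036,.035,.034),(.036,-.035,.034),(-.037,0.035,.012))]
snap('side','s14',(280,170,380,250),8,proj('side',P))
snap('top','t14',(280,140,430,230),5,proj('top',P))
```

```text
(no output)
```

View pics/s14.png

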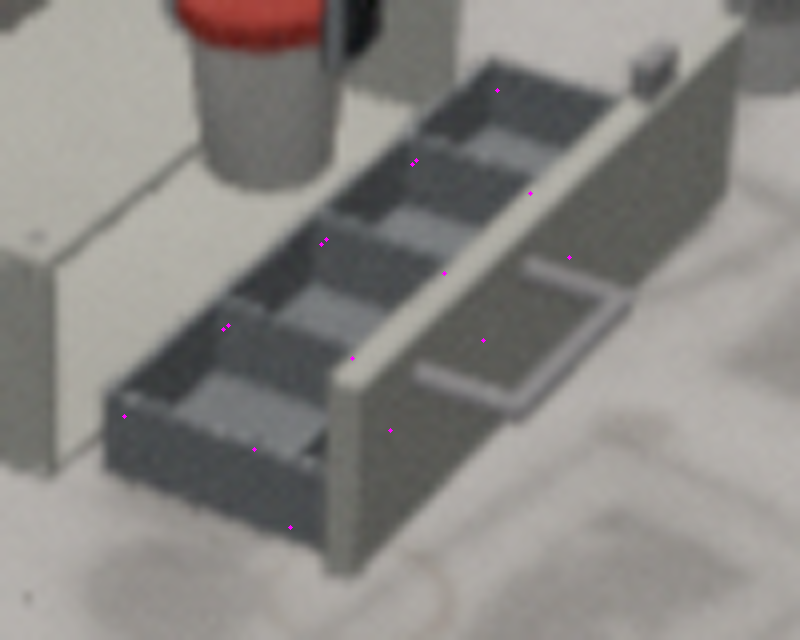

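View pics/t14.png

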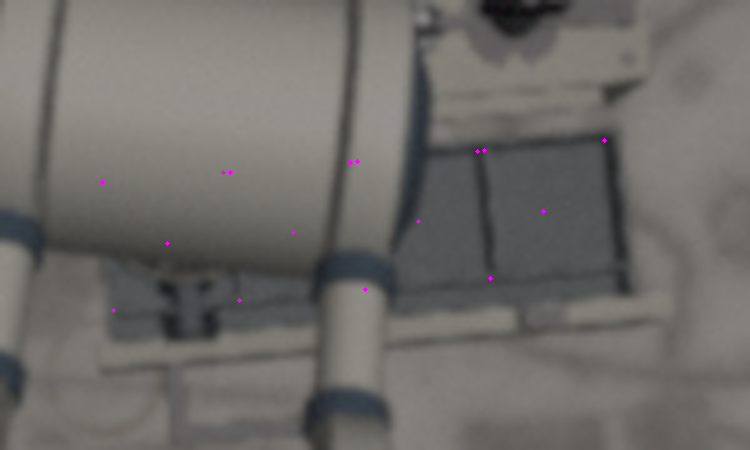

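>>> jog_arm(
  moves=[
    [0.25,-0.1,1,0,1],
    [0.25,-0.1,3,0,1],
    [0.25,-0.1,5.5,0,1],
    [0.25,-0.1,8,0,1],
    [0.25,-0.1,9.5,0,1],
    [0.25,-0.1,10.5,0,1],
    [0.25,-0.1,11,0,1],
    [0.25,-0.1,11,0,1],
  ],
)

```text
time: 16.78
tool_pos: [0.5387, 0.008, 0.0854]
eef_rot: [-3.137, -0.159, 0.002]
contact_force: [0.0, -0.5, -1.4]
opening: 0.059
```

>>> jog_arm(
  moves=[
    [0,0,0.5,0,1],
    [0,0,1,0,1],
    [0,0,1.3,0,1],
    [0,0,1.3,0,1],
    [0,0,1.3,0,1],
  ],
)

```text
time: 17.2
tool_pos: [0.5391, 0.0076, 0.0734]
eef_rot: [-3.138, -0.159, -0.0]
contact_force: [-0.7, -0.0, -1.1]
opening: 0.0582
```

Run:
```python
from h import *
yw=np.degrees(CAB[2])
go(cab(-.059,.111,.072),yw)
snap('side','s15',(280,130,380,250),6)
```

```text
to [0.538 0.008 0.072] shift cm [-0.07 -0.01  0.14] spin 0.0 | yaw 5.8 q6 -0.2 t 17.2 F [-0.7 -0.  -1.1] op 0.0582 pos [0.5391 0.0076 0.0734]
```

View pics/s15.png

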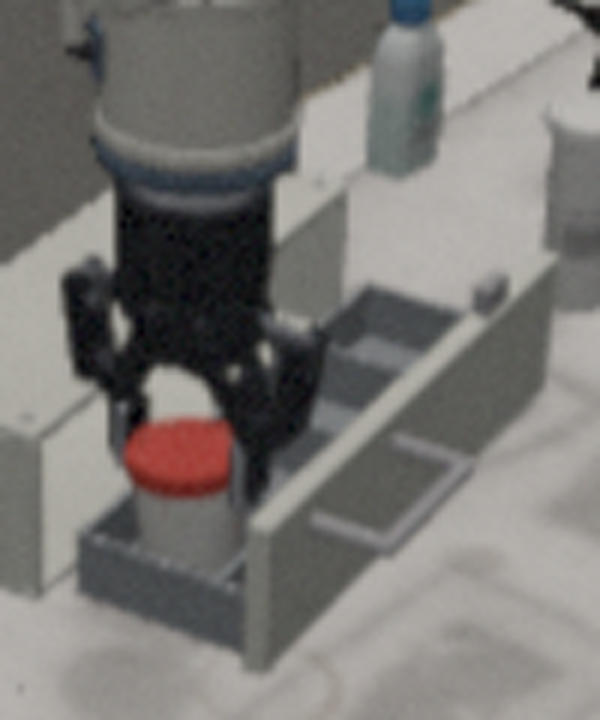

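>>> jog_arm(
  moves=[
    [0,0,0.2,0,1],
    [0,0,0.3,0,1],
    [0,0,0.3,0,1],
    [0,0,0.3,0,1],
  ],
)

```text
time: 17.58
tool_pos: [0.539, 0.0076, 0.0703]
eef_rot: [-3.138, -0.159, 0.0]
contact_force: [0.2, 0.4, -0.7]
opening: 0.0585
```

>>> jog_arm(
  moves=[
    [0,0,0,0,-0.6],
    [0,0,0,0,-0.6],
    [0,0,0,0,-0.6],
    [0,0,0,0,-0.6],
  ],
)

```text
time: 17.92
tool_pos: [0.5391, 0.0076, 0.0704]
eef_rot: [3.138, 0.159, 0.0]
contact_force: [0.7, -0.2, -0.5]
opening: 0.0682
```

>>> jog_arm(
  moves=[
    [0,0,-0.7,0,-0.6],
    [0,0,-1.5,0,-0.6],
    [0,0,-3,0,-0.6],
    [0,0,-6,0,-0.6],
    [0,0,-9,0,-1],
    [0,0,-12,0,-1],
    [0,0,-12.5,0,-1],
    [0,0,-12.5,0,-1],
  ],
)

```text
time: 18.58
tool_pos: [0.5403, 0.0075, 0.1981]
eef_rot: [3.137, 0.159, 0.008]
contact_force: [-0.0, 0.4, 0.2]
opening: 0.0853
```

```bash
python3 - <<'E'
import cups
cups.find(save='16')
E
python3 - <<'E'
from h import *
snap('side','s16',(180,130,380,280),4)
E
```

```text
top [212.8 171.4] 358 exp 392 xy_top [0.5752 0.2896] xy_side [0.578  0.2916] 306
top [171.  172.2] 372 exp 401 xy_top [0.5709 0.406 ] xy_side [0.5734 0.4079] 370
```

View pics/s16.png

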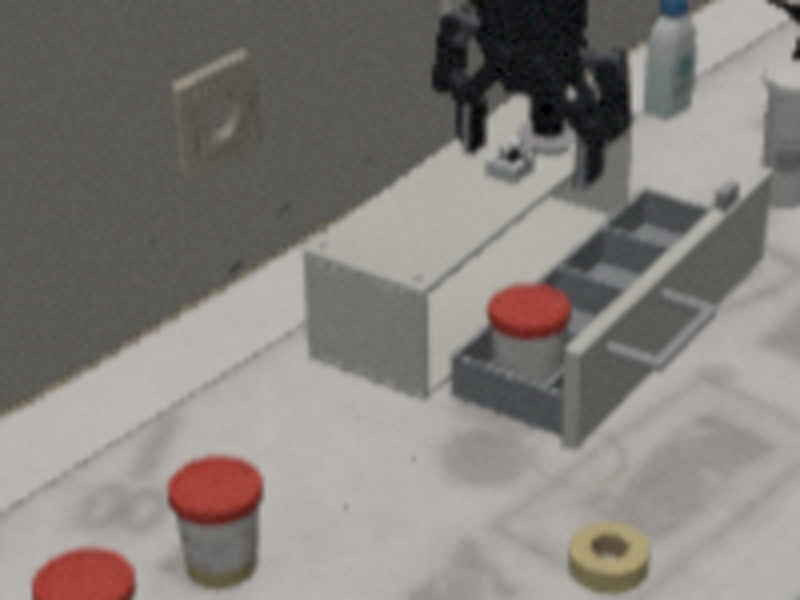

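Run:
```python
from h import *
go([.578,.291,.2],np.degrees(CAB[2]))
```

```text
to [0.578 0.291 0.2  ] shift cm [  6.79 -27.79  -0.54] spin 0.0 | yaw 5.8 q6 -0.2 t 18.7 F [-0.3  0.3 -0.5] op 0.0857 pos [0.5385 0.0077 0.1946]
```

>>> jog_arm(
  moves=[
    [0.8,-3,0,0,-1],
    [1.6,-6.5,0,0,-1],
    [2.4,-10,0,0,-1],
    [3.2,-13.5,0,0,-1],
    [4.1,-17,0,0,-1],
    [4.9,-20.5,0,0,-1],
    [5.8,-24,0,0,-1],
    [6.6,-27,0,0,-1],
    [6.8,-27.8,0,0,-1],
    [6.8,-27.8,0,0,-1],
    [6.8,-27.8,0,0,-1],
    [6.8,-27.8,0,0,-1],
  ],
)

```text
time: 19.73
tool_pos: [0.5783, 0.2898, 0.1945]
eef_rot: [3.137, 0.158, -0.002]
contact_force: [-0.0, 0.0, -0.7]
opening: 0.0857
```

Run:
```python
from h import *
go([.578,.291,.055],np.degrees(CAB[2]))
snap('side','s17',(180,130,380,280),4)
```

```text
to [0.578 0.291 0.055] shift cm [ 1.000e-02 -1.300e-01  1.395e+01] spin -0.0 | yaw 5.8 q6 0.27 t 19.7 F [-0.   0.  -0.7] op 0.0857 pos [0.5783 0.2898 0.1945]
```

View pics/s17.png

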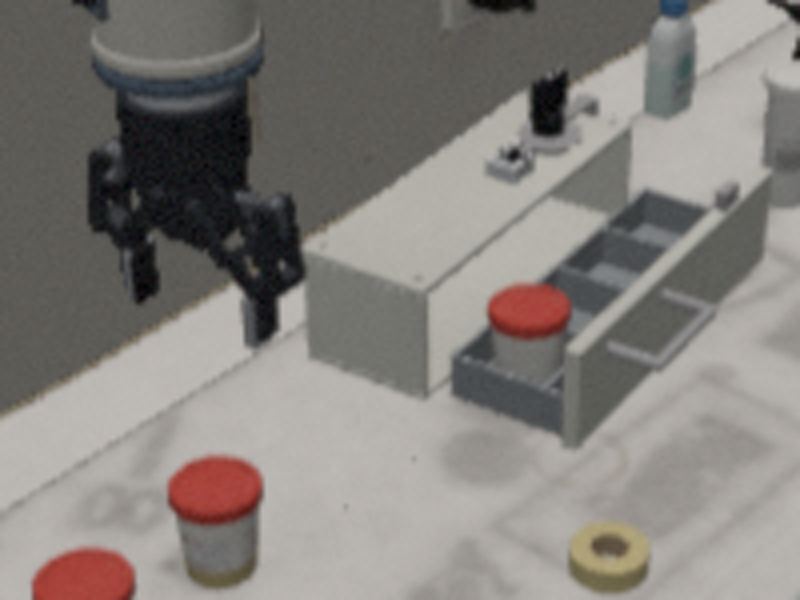

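>>> jog_arm(
  moves=[
    [0,-0.1,3,0,-1],
    [0,-0.1,6,0,-1],
    [0,-0.1,9,0,-1],
    [0,-0.1,11,0,-1],
    [0,-0.1,13,0,-1],
    [0,-0.1,13.9,0,-1],
    [0,-0.1,13.9,0,-1],
    [0,-0.1,13.9,0,-1],
  ],
)

```text
time: 20.45
tool_pos: [0.5788, 0.2915, 0.0567]
eef_rot: [3.138, 0.157, -0.0]
contact_force: [-0.1, -0.4, 0.8]
opening: 0.0854
```

>>> jog_arm(
  moves=[
    [0,0,0,0,1],
    [0,0,0,0,1],
    [0,0,0,0,1],
    [0,0,0,0,1],
    [0,0,0,0,1],
    [0,0,0,0,1],
  ],
  squeeze=35,
)

```text
time: 20.95
tool_pos: [0.5794, 0.2924, 0.058]
eef_rot: [-3.137, -0.159, -0.004]
contact_force: [-1.7, 0.3, 9.5]
opening: 0.0591
```

>>> jog_arm(
  moves=[
    [0,0,-1,0,1],
    [0,0,-3,0,1],
    [0,0,-6,0,1],
    [0,0,-9,0,1],
    [0,0,-12,0,1],
    [0,0,-14,0,1],
    [0,0,-14,0,1],
    [0,0,-14,0,1],
  ],
)

```text
time: 21.62
tool_pos: [0.5791, 0.2923, 0.1983]
eef_rot: [-3.137, -0.159, -0.005]
contact_force: [-0.5, 0.3, -1.4]
opening: 0.0584
```

Run:
```python
from h import *
yw=np.degrees(CAB[2])
go(cab(-.059,.111-.074,.195),yw)
snap('side','s18',(180,130,380,280),4)
```

```text
to [ 0.546 -0.066  0.195] shift cm [-6.92 35.31  0.28] spin 0.0 | yaw 5.8 q6 0.27 t 21.6 F [-0.5  0.3 -1.4] op 0.0584 pos [0.5791 0.2923 0.1983]
```

View pics/s18.png

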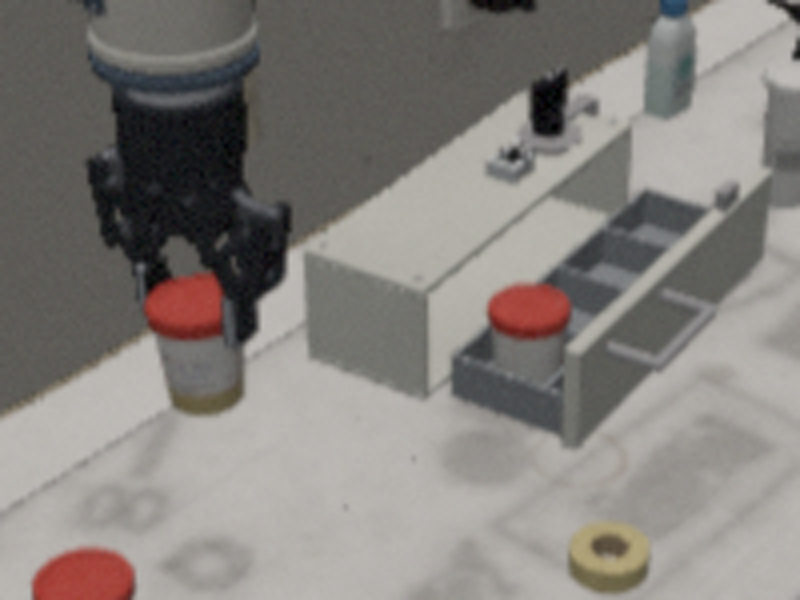

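>>> jog_arm(
  moves=[
    [-0.4,2,0,0,1],
    [-1,5.5,0,0,1],
    [-1.8,9.5,0,0,1],
    [-2.6,13.5,0,0,1],
    [-3.4,17.5,0,0,1],
    [-4.2,21.5,0,0,1],
    [-5,25.5,0,0,1],
    [-5.8,29.5,0,0,1],
    [-6.5,33,0,0,1],
    [-6.9,34.8,0,0,1],
    [-6.9,35.3,0,0,1],
    [-6.9,35.3,0,0,1],
  ],
)

```text
time: 22.67
tool_pos: [0.545, -0.0673, 0.1954]
eef_rot: [-3.137, -0.155, 0.003]
contact_force: [0.0, 0.4, -2.8]
opening: 0.059
```

>>> jog_arm(
  moves=[
    [0,0,0,0,1],
    [0,0,0,0,1],
  ],
)

```text
time: 22.83
tool_pos: [0.5453, -0.065, 0.1958]
eef_rot: [-3.137, -0.16, 0.001]
contact_force: [-0.2, 0.1, -1.0]
opening: 0.0586
```

Run:
```python
from h import *
yw=np.degrees(CAB[2])
go(cab(-.059,.111-.074,.0705),yw)
snap('side','s19',(240,100,400,250),5)
```

```text
to [ 0.546 -0.066  0.07 ] shift cm [ 0.05  0.12 12.53] spin 0.1 | yaw 5.8 q6 -0.33 t 22.8 F [-0.2  0.1 -1. ] op 0.0586 pos [ 0.5453 -0.065   0.1958]
```

View pics/s19.png

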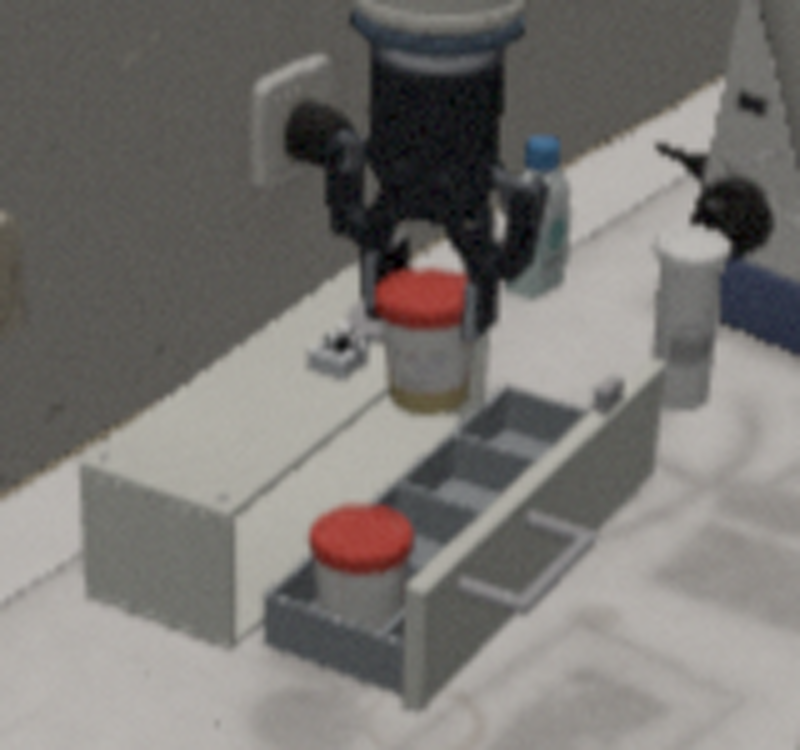

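>>> jog_arm(
  moves=[
    [0.05,0.1,1,0,1],
    [0.05,0.1,3,0,1],
    [0.05,0.1,5.5,0,1],
    [0.05,0.1,8,0,1],
    [0.05,0.1,9.5,0,1],
    [0.05,0.1,10.5,0,1],
    [0.05,0.1,11.2,0,1],
    [0.05,0.1,11.8,0,1],
    [0.05,0.1,12.3,0,1],
    [0.05,0.1,12.5,0,1],
    [0.05,0.1,12.5,0,1],
  ],
)

```text
time: 23.8
tool_pos: [0.5463, -0.0671, 0.0713]
eef_rot: [3.138, 0.159, 0.0]
contact_force: [-0.4, 0.6, -0.2]
opening: 0.0589
```

Run:
```python
from h import *
go(cab(-.059,.111-.074,.0705))
snap('side','s20',(280,100,400,220),5)
```

```text
to [ 0.546 -0.066  0.07 ] shift cm [-0.03 -0.11  0.08] spin 0 | yaw 5.8 q6 -0.33 t 23.8 F [-0.4  0.6 -0.2] op 0.0589 pos [ 0.5463 -0.0671  0.0713]
```

View pics/s20.png

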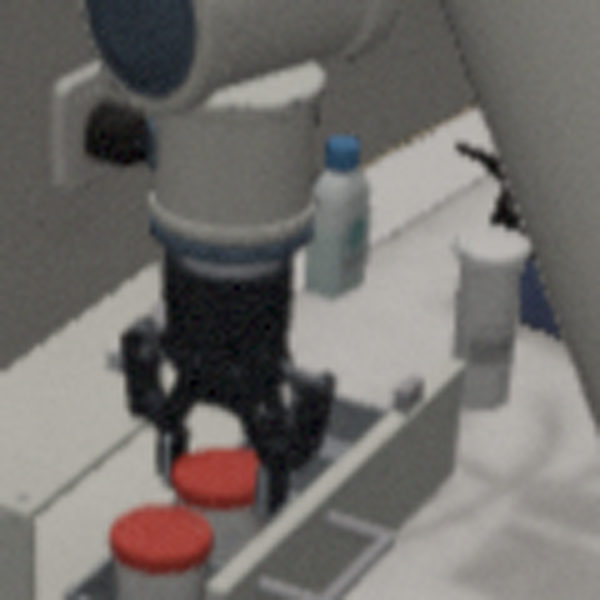

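Seated. Release, rise, look for the last cup.

>>> jog_arm(
  moves=[
    [0,0,0.1,0,1],
    [0,0,0.1,0,-0.6],
    [0,0,0.1,0,-0.6],
    [0,0,0.1,0,-0.6],
    [0,0,0.1,0,-0.6],
  ],
)

```text
time: 24.27
tool_pos: [0.5463, -0.0671, 0.0705]
eef_rot: [3.138, 0.159, 0.001]
contact_force: [0.1, -0.5, -0.0]
opening: 0.0681
```

>>> jog_arm(
  moves=[
    [0,0,-0.7,0,-0.6],
    [0,0,-1.5,0,-0.6],
    [0,0,-3,0,-0.6],
    [0,0,-6,0,-0.6],
    [0,0,-9,0,-1],
    [0,0,-12,0,-1],
    [0,0,-12.5,0,-1],
    [0,0,-12.5,0,-1],
  ],
)

```text
time: 24.93
tool_pos: [0.5473, -0.0673, 0.1982]
eef_rot: [3.136, 0.159, 0.007]
contact_force: [-0.4, -0.8, -0.1]
opening: 0.0854
```

Run:
```python
import cups
cups.find()
from h import *
go([.574,.408,.2],np.degrees(CAB[2]))
snap('side','s21',(180,130,380,280),4)
```

```text
top [171.  172.2] 374 exp 401 xy_top [0.5709 0.4058] xy_side [0.5734 0.408 ] 369
top [307.5 185.8] 117 exp 377 xy_top [0.5389 0.0239] xy_side None []
top [335.9 189.4] 93 exp 378 xy_top [ 0.5301 -0.0558] xy_side [ 0.5513 -0.0436] 420
to [0.574 0.408 0.2  ] shift cm [  7.59 -46.97  -0.48] spin 0.0 | yaw 5.8 q6 -0.33 t 25.0 F [-0.6  0.  -0.7] op 0.0854 pos [ 0.5458 -0.067   0.1952]
```

View pics/s21.png

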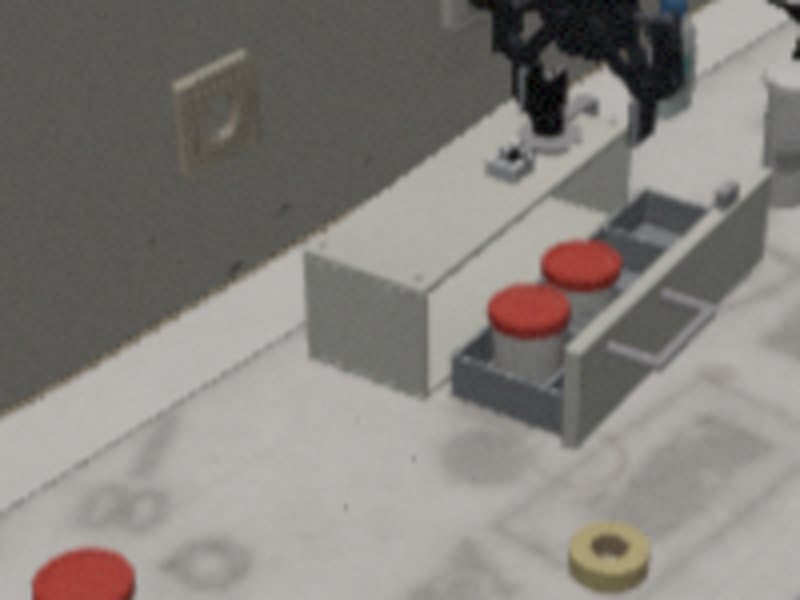

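>>> jog_arm(
  moves=[
    [0.6,-4,0,0,-1],
    [1.2,-8,0,0,-1],
    [1.9,-12,0,0,-1],
    [2.6,-16,0,0,-1],
    [3.2,-20,0,0,-1],
    [3.9,-24,0,0,-1],
    [4.5,-28,0,0,-1],
    [5.2,-32,0,0,-1],
    [5.8,-36,0,0,-1],
    [6.5,-40,0,0,-1],
    [7.1,-44,0,0,-1],
    [7.6,-47,0,0,-1],
  ],
)

```text
time: 26.08
tool_pos: [0.5732, 0.4111, 0.1934]
eef_rot: [3.137, 0.16, -0.004]
contact_force: [-0.1, -0.5, 0.6]
opening: 0.0853
```

>>> jog_arm(
  moves=[
    [0,0,0,0,-1],
    [0,0,0,0,-1],
    [0,0,0,0,-1],
  ],
)

```text
time: 26.33
tool_pos: [0.5738, 0.4075, 0.1938]
eef_rot: [3.136, 0.159, -0.003]
contact_force: [-1.0, -0.2, -0.9]
opening: 0.0855
```

Run:
```python
from h import *
go([.5745,.4085,.055],np.degrees(CAB[2]))
snap('side','s22',(140,150,340,320),4)
```

```text
to [0.574 0.408 0.055] shift cm [ 0.11 -0.11 13.88] spin 0.0 | yaw 5.8 q6 0.43 t 26.3 F [-1.  -0.2 -0.9] op 0.0855 pos [0.5738 0.4075 0.1938]
```

View pics/s22.png

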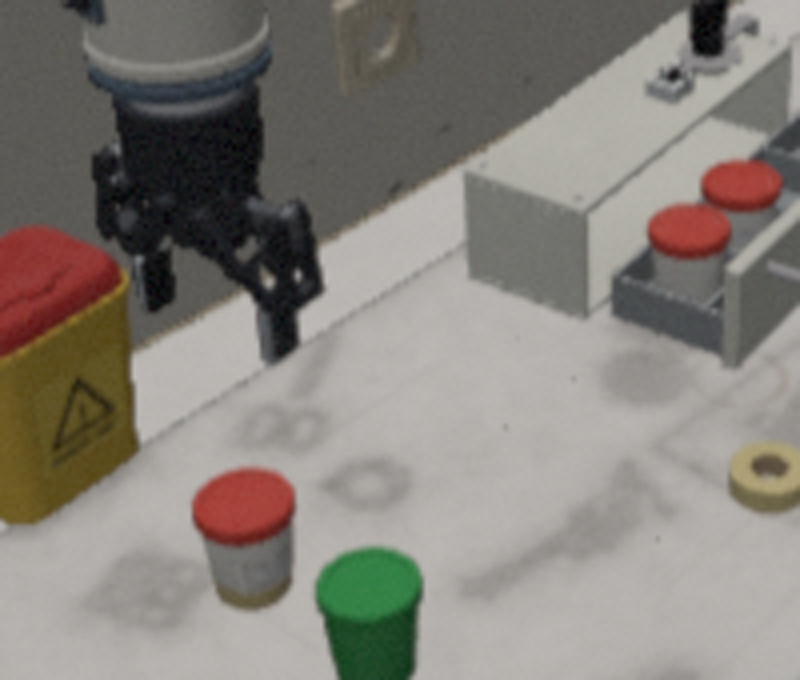

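>>> jog_arm(
  moves=[
    [0.1,-0.1,3,0,-1],
    [0.1,-0.1,6,0,-1],
    [0.1,-0.1,9,0,-1],
    [0.1,-0.1,11,0,-1],
    [0.1,-0.1,13,0,-1],
    [0.1,-0.1,13.8,0,-1],
    [0.1,-0.1,13.8,0,-1],
    [0.1,-0.1,13.8,0,-1],
  ],
)

```text
time: 27.05
tool_pos: [0.5756, 0.4087, 0.0578]
eef_rot: [3.138, 0.157, -0.0]
contact_force: [0.8, 0.4, 0.5]
opening: 0.0855
```

>>> jog_arm(
  moves=[
    [0,0,0,0,1],
    [0,0,0,0,1],
    [0,0,0,0,1],
    [0,0,0,0,1],
    [0,0,0,0,1],
    [0,0,0,0,1],
  ],
  squeeze=35,
)

```text
time: 27.55
tool_pos: [0.576, 0.4098, 0.0591]
eef_rot: [-3.136, -0.159, -0.004]
contact_force: [-0.7, 0.0, 8.5]
opening: 0.0586
```

>>> jog_arm(
  moves=[
    [0,0,-1,0,1],
    [0,0,-3,0,1],
    [0,0,-6,0,1],
    [0,0,-9,0,1],
    [0,0,-12,0,1],
    [0,0,-14,0,1],
    [0,0,-14,0,1],
    [0,0,-14,0,1],
  ],
)

```text
time: 28.22
tool_pos: [0.5757, 0.4096, 0.1994]
eef_rot: [-3.136, -0.159, -0.004]
contact_force: [0.1, -0.1, -1.4]
opening: 0.0586
```

Run:
```python
from h import *
yw=np.degrees(CAB[2])
go(cab(-.059,.111-.148,.195),yw)
snap('side','s23',(140,150,340,320),4)
```

```text
to [ 0.553 -0.14   0.195] shift cm [-7.77 54.42  0.34] spin 0.0 | yaw 5.8 q6 0.43 t 28.2 F [ 0.1 -0.1 -1.4] op 0.0586 pos [0.5757 0.4096 0.1994]
```

View pics/s23.png

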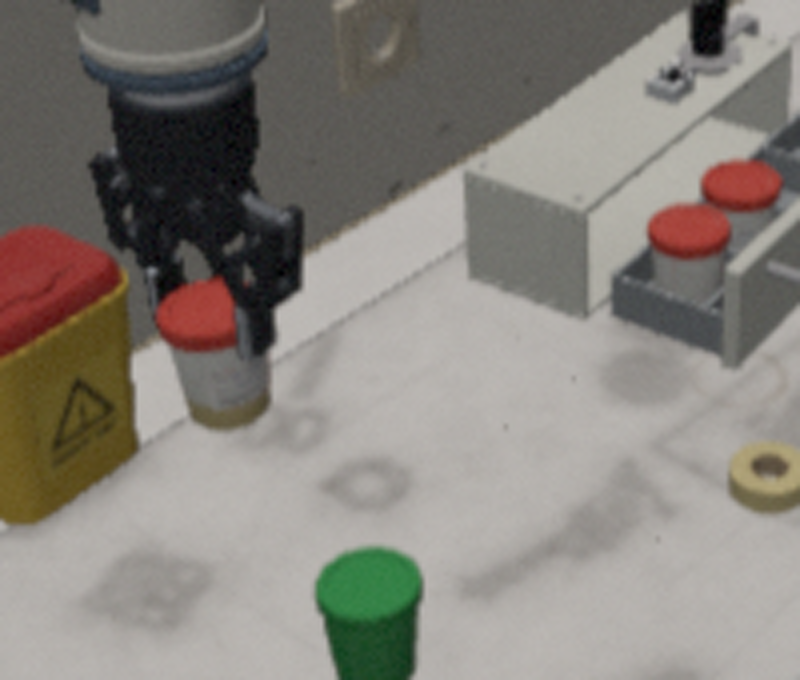

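Cup 3 held. Carry it to bay 3.

>>> jog_arm(
  moves=[
    [-0.3,2,0,0,1],
    [-0.8,5.5,0,0,1],
    [-1.4,9.5,0,0,1],
    [-1.9,13.5,0,0,1],
    [-2.5,17.5,0,0,1],
    [-3.1,21.5,0,0,1],
    [-3.6,25.5,0,0,1],
    [-4.2,29.5,0,0,1],
    [-4.7,33,0,0,1],
    [-5.1,36,0,0,1],
    [-5.4,38,0,0,1],
    [-5.4,38,0,0,1],
  ],
)

```text
time: 29.27
tool_pos: [0.5589, 0.0222, 0.1962]
eef_rot: [3.137, 0.154, -0.004]
contact_force: [0.4, -0.8, -1.3]
opening: 0.0588
```

>>> jog_arm(
  moves=[
    [-0.4,3,0,0,1],
    [-0.9,6.5,0,0,1],
    [-1.4,10,0,0,1],
    [-1.9,13,0,0,1],
    [-2.3,15.5,0,0,1],
    [-2.4,16.4,0,0,1],
    [-2.4,16.4,0,0,1],
    [-2.4,16.4,0,0,1],
    [-2.4,16.4,0,0,1],
  ],
)

```text
time: 30.02
tool_pos: [0.5522, -0.1386, 0.1968]
eef_rot: [-3.137, -0.16, 0.002]
contact_force: [-0.5, 1.1, -1.1]
opening: 0.0583
```

Run:
```python
from h import *
yw=np.degrees(CAB[2])
go(cab(-.059,.111-.148,.0705),yw)
snap('side','s24',(240,80,400,230),5)
```

```text
to [ 0.553 -0.14   0.07 ] shift cm [ 0.11  0.12 12.63] spin 0.1 | yaw 5.8 q6 -0.45 t 30.0 F [-0.5  1.1 -1.1] op 0.0583 pos [ 0.5522 -0.1386  0.1968]
```

View pics/s24.png

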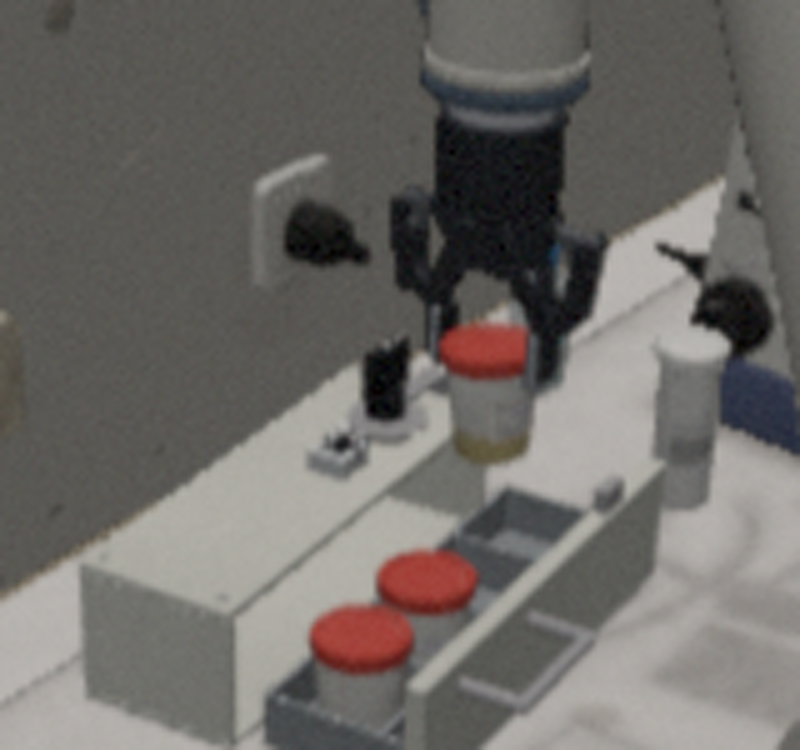

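>>> jog_arm(
  moves=[
    [0.1,0.1,1,0,1],
    [0.1,0.1,3,0,1],
    [0.1,0.1,5.5,0,1],
    [0.1,0.1,8,0,1],
    [0.1,0.1,9.5,0,1],
    [0.1,0.1,10.5,0,1],
    [0.1,0.1,11.2,0,1],
    [0.1,0.1,11.8,0,1],
    [0.1,0.1,12.3,0,1],
    [0.1,0.1,12.5,0,1],
    [0.1,0.1,12.5,0,1],
  ],
)

```text
time: 30.98
tool_pos: [0.5537, -0.1407, 0.0723]
eef_rot: [3.137, 0.159, 0.0]
contact_force: [0.3, 0.1, -2.1]
opening: 0.0588
```

Run:
```python
from h import *
go(cab(-.059,.111-.148,.0705))
snap('side','s25',(280,80,400,200),5)
```

```text
to [ 0.553 -0.14   0.07 ] shift cm [-0.03 -0.11  0.18] spin 0 | yaw 5.8 q6 -0.45 t 31.0 F [ 0.3  0.1 -2.1] op 0.0588 pos [ 0.5537 -0.1407  0.0723]
```

View pics/s25.png

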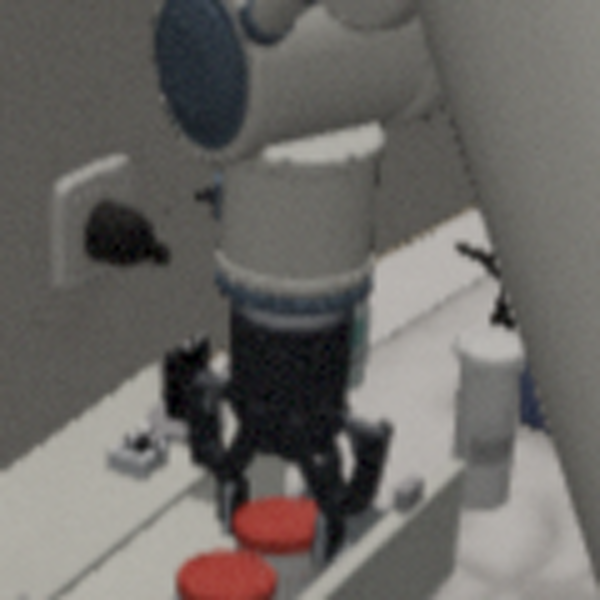

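>>> jog_arm(
  moves=[
    [0,0,0.15,0,1],
    [0,0,0.15,0,1],
    [0,0,0.15,0,-0.6],
    [0,0,0.15,0,-0.6],
    [0,0,0.15,0,-0.6],
    [0,0,0.15,0,-0.6],
  ],
)

```text
time: 31.53
tool_pos: [0.5536, -0.1407, 0.0709]
eef_rot: [3.138, 0.159, 0.0]
contact_force: [-0.0, -0.2, -0.3]
opening: 0.0685
```

>>> jog_arm(
  moves=[
    [0,0,-0.7,0,-0.6],
    [0,0,-1.5,0,-0.6],
    [0,0,-3,0,-0.6],
    [0,0,-6,0,-0.6],
    [0,0,-9,0,0],
    [0,0,-12,0,0.3],
    [0,0,-12.5,0,0.3],
    [0,0,-12.5,0,0.3],
  ],
)

```text
time: 32.2
tool_pos: [0.5548, -0.1411, 0.1987]
eef_rot: [3.136, 0.159, 0.007]
contact_force: [-0.0, -1.3, -0.0]
opening: 0.0299
```

Run:
```python
import cups
cups.find()
from h import *
go(cab(-.054-.118,.075,.2),np.degrees(CAB[2]))
snap('side','s26',(240,80,400,230),5)
snap('top','t26')
```

```text
top [339.6 183.9] 309 exp 378 xy_top [ 0.5457 -0.0661] xy_side [ 0.5548 -0.0787] 611
top [313.7 186.8] 368 exp 377 xy_top [0.5364 0.0065] xy_side None []
top [367.6 186.9] 137 exp 380 xy_top [ 0.5385 -0.1449] xy_side None []
to [ 0.43 -0.04  0.2 ] shift cm [-11.29 -11.3   -0.43] spin 0.0 | yaw 5.8 q6 -0.45 t 32.3 F [ 0.1  0.7 -0.3] op 0.0298 pos [ 0.5533 -0.1406  0.1957]
```

View pics/s26.png

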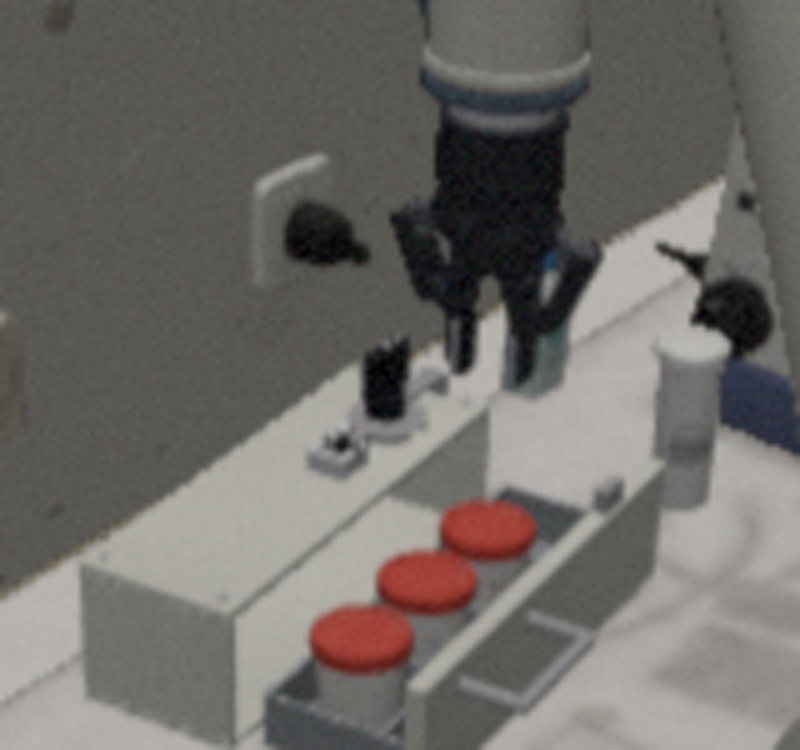

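View pics/t26.png

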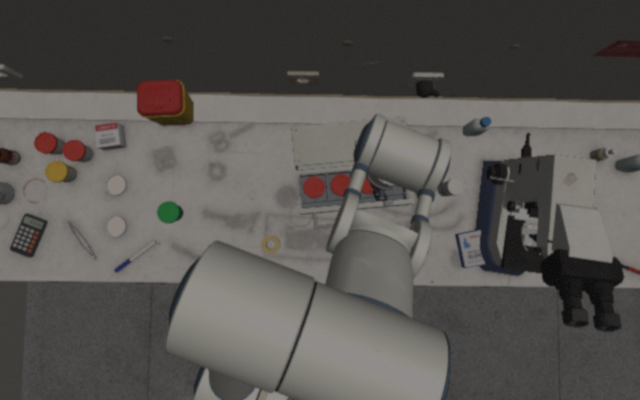

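>>> jog_arm(
  moves=[
    [-2.5,-2.5,0,0,0.3],
    [-5,-5,0,0,0.3],
    [-7.5,-7.5,0,0,0.3],
    [-10,-10,0,0,0.3],
    [-11.3,-11.3,0,0,0.3],
    [-11.3,-11.3,2,0,0.3],
    [-11.3,-11.3,4,0,0.3],
    [-11.3,-11.3,4,0,0.3],
    [-11.3,-11.3,4,0,0.3],
    [-11.3,-11.3,4,0,0.3],
  ],
)

```text
time: 33.23
tool_pos: [0.4299, -0.0398, 0.156]
eef_rot: [-3.137, -0.158, 0.001]
contact_force: [0.9, 0.7, -0.5]
opening: 0.0298
```

Run:
```python
from h import *
go([.4296,-.0392,.067],np.degrees(CAB[2]))
snap('side','s27',(270,130,400,250),6)
```

```text
to [ 0.43  -0.039  0.067] shift cm [-0.02 -0.06  8.9 ] spin 0.0 | yaw 5.8 q6 -0.33 t 33.2 F [ 0.9  0.7 -0.5] op 0.0298 pos [ 0.4299 -0.0398  0.156 ]
```

View pics/s27.png

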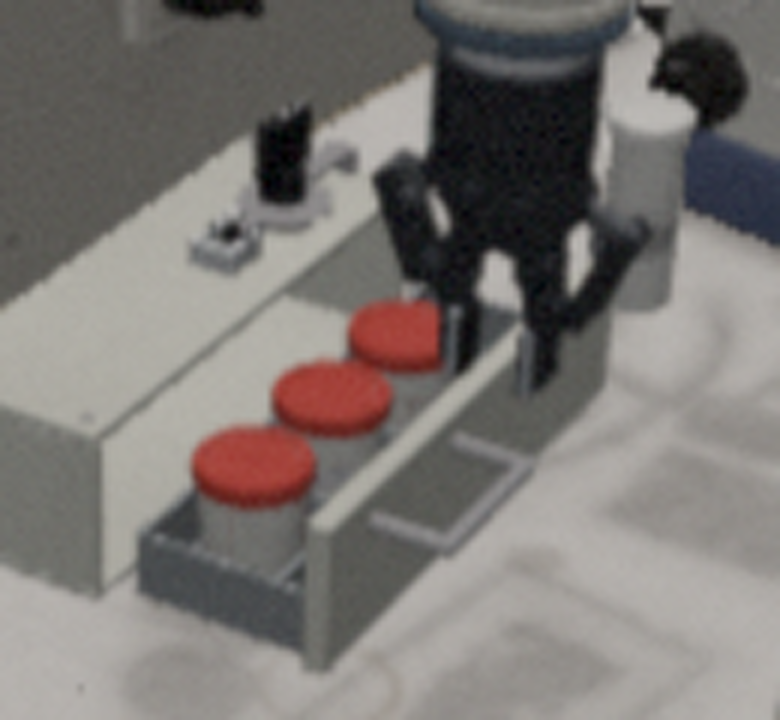

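>>> jog_arm(
  moves=[
    [0,-0.1,2,0,0.3],
    [0,-0.1,4,0,0.3],
    [0,-0.1,6,0,0.3],
    [0,-0.1,7.5,0,0.3],
    [0,-0.1,8.9,0,0.3],
    [0,-0.1,8.9,0,0.3],
    [0,-0.1,8.9,0,0.3],
  ],
)

```text
time: 33.87
tool_pos: [0.4298, -0.0388, 0.0671]
eef_rot: [-3.137, -0.158, 0.001]
contact_force: [0.6, -0.2, 1.2]
opening: 0.03
```

>>> jog_arm(
  moves=[
    [0,0,0,0,1],
    [0,0,0,0,1],
    [0,0,0,0,1],
    [0,0,0,0,1],
    [0,0,0,0,1],
  ],
  squeeze=40,
)

```text
time: 34.28
tool_pos: [0.4303, -0.0388, 0.0678]
eef_rot: [3.137, 0.159, 0.003]
contact_force: [-0.9, -0.1, 8.6]
opening: 0.0086
```

>>> jog_arm(
  moves=[
    [0.4,0,0,0,1],
    [1.2,0,0,0,1],
    [2.2,0,0,0,1],
    [3.3,0,0,0,1],
    [4.4,0,0,0,1],
    [5.5,0,0,0,1],
    [6.6,0,0,0,1],
    [7.7,0,0,0,1],
    [8.7,0,0,0,1],
    [9.5,0,0,0,1],
    [10,0,0,0,1],
    [10,0,0,0,1],
  ],
)

```text
time: 35.28
tool_pos: [0.5307, -0.0283, 0.0678]
eef_rot: [-3.138, -0.159, -0.004]
contact_force: [2.3, 4.2, 5.7]
opening: 0.0086
```

Run:
```python
from h import *
go(cab(-.054,.075,.067),np.degrees(CAB[2]))
go([.5463,-.0269,.067])
```

```text
to [ 0.547 -0.028  0.067] shift cm [1.63 0.11 0.09] spin 0.0 | yaw 5.8 q6 -0.27 t 35.3 F [2.3 4.2 5.7] op 0.0086 pos [ 0.5307 -0.0283  0.0678]
to [ 0.546 -0.027  0.067] shift cm [1.57 0.02 0.09] spin 0 | yaw 5.8 q6 -0.27 t 35.3 F [2.3 4.2 5.7] op 0.0086 pos [ 0.5307 -0.0283  0.0678]
```

>>> jog_arm(
  moves=[
    [0.4,0,0,0,1],
    [0.8,0,0,0,1],
    [1.2,0,0,0,1],
    [1.5,0,0,0,1],
    [1.7,0,0,0,1],
    [1.8,0,0,0,1],
    [1.8,0,0,0,1],
    [1.8,0,0,0,1],
  ],
)

```text
time: 35.95
tool_pos: [0.5469, -0.0265, 0.0678]
eef_rot: [-3.137, -0.159, -0.001]
contact_force: [-3.6, 3.3, 8.5]
opening: 0.0085
```

Run:
```python
from h import *
go([.5463,-.0269,.067])
snap('side','s28',(240,110,400,250),5)
```

```text
to [ 0.546 -0.027  0.067] shift cm [-0.07  0.03  0.08] spin 0 | yaw 5.8 q6 -0.26 t 36.0 F [-3.6  3.3  8.5] op 0.0085 pos [ 0.5469 -0.0265  0.0678]
```

View pics/s28.png

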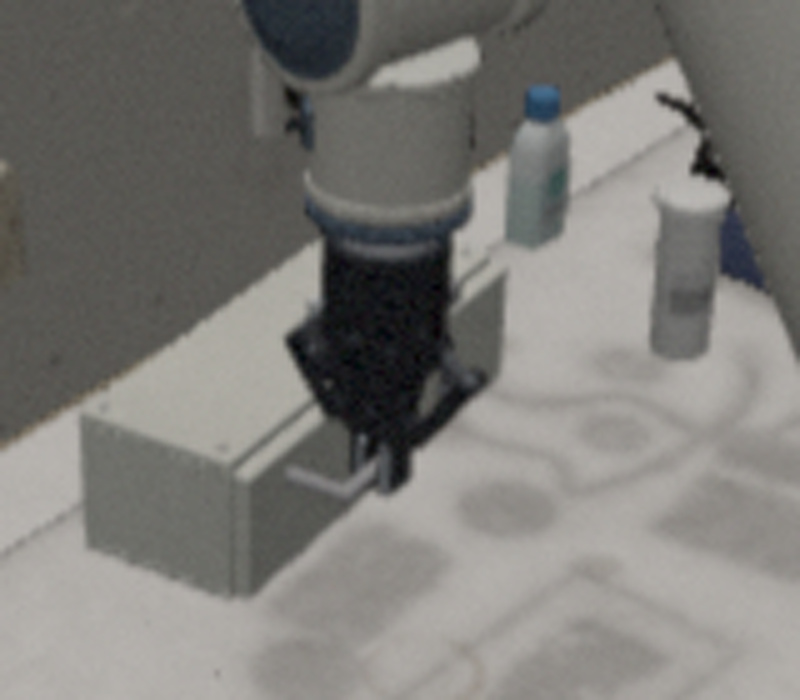

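>>> jog_arm(
  moves=[
    [0.2,0,0,0,1],
    [0.4,0,0,0,1],
    [0.4,0,0,0,1],
    [0.4,0,0,0,1],
  ],
)

```text
time: 36.33
tool_pos: [0.5472, -0.0264, 0.0676]
eef_rot: [-3.137, -0.159, 0.01]
contact_force: [-23.4, -4.9, 27.0]
opening: 0.0084
```

>>> jog_arm(
  moves=[
    [-0.3,0,0,0,1],
    [-0.3,0,0,0,0.3],
    [-0.3,0,0,0,0.3],
    [-0.3,0,0,0,0.3],
    [-0.3,0,-2,0,0.3],
    [-0.3,0,-5,0,0.3],
    [-0.3,0,-8,0,0.3],
    [-0.3,0,-11,0,0.3],
    [-0.3,0,-14,0,0.3],
    [-0.3,0,-14,0,0.3],
    [-0.3,0,-14,0,0.3],
  ],
)

```text
time: 37.25
tool_pos: [0.5491, -0.0268, 0.2085]
eef_rot: [3.137, 0.159, 0.006]
contact_force: [-0.9, -0.5, -0.6]
opening: 0.0298
```

Run:
```python
from h import *
go([.6575,-.1772,.2],np.degrees(CAB[2])-2.3)
snap('side','s29',(240,90,400,240),5)
snap('top','t29',(280,100,430,200),5)
```

```text
to [ 0.658 -0.177  0.2  ] shift cm [ 9.26 16.05  0.9 ] spin 2.3 | yaw 5.8 q6 -0.26 t 37.2 F [-0.9 -0.5 -0.6] op 0.0298 pos [ 0.5491 -0.0268  0.2085]
```

View pics/s29.png

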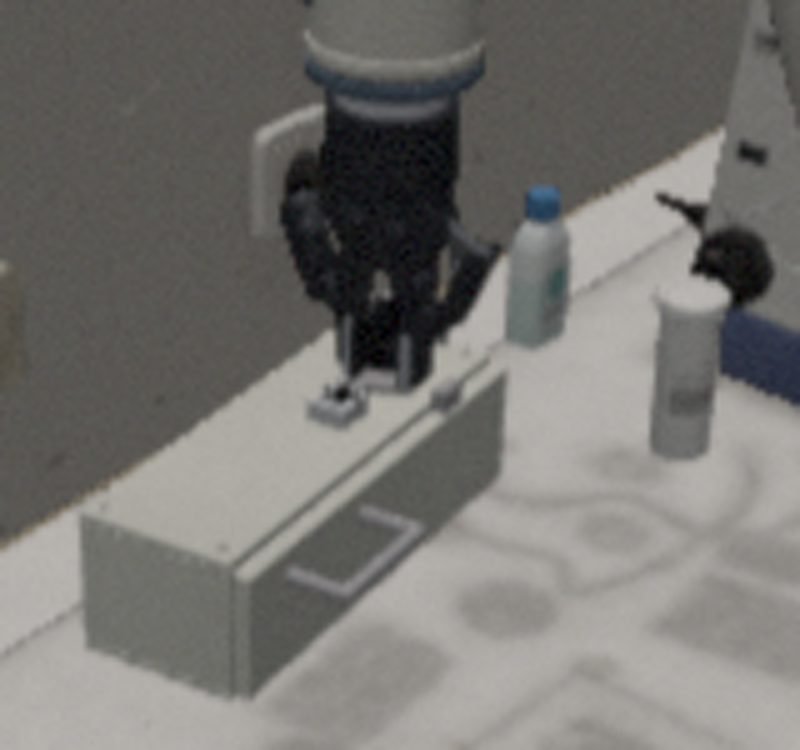

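View pics/t29.png

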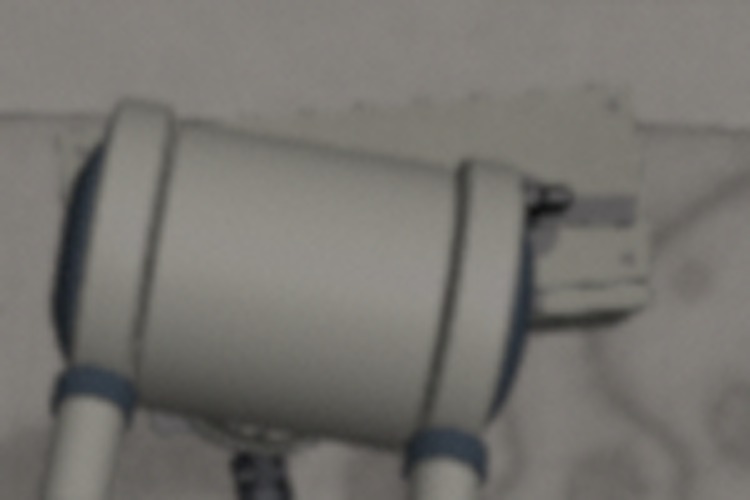

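>>> jog_arm(
  moves=[
    [2,3.5,-0.5,1,0.1],
    [4,7,-0.5,2.3,0.1],
    [6,10.5,-0.5,2.3,0.1],
    [8,14,-0.5,2.3,0.1],
    [9.3,16,-0.5,2.3,0.1],
    [9.3,16,0,2.3,0.1],
    [9.3,16,0.5,2.3,0.1],
    [9.3,16,0.5,2.3,0.1],
    [9.3,16,0.5,2.3,0.1],
  ],
)

```text
time: 38.1
tool_pos: [0.6558, -0.1754, 0.2006]
eef_rot: [-3.139, -0.097, 0.004]
contact_force: [0.1, -0.2, -0.1]
opening: 0.0386
```

Run:
```python
from h import *
go([.6575,-.1772,.1435],np.degrees(CAB[2])-2.3)
snap('side','s30',(260,80,380,190),6)
```

```text
to [ 0.658 -0.177  0.144] shift cm [0.18 0.19 5.71] spin 0.1 | yaw 3.5 q6 -0.41 t 38.1 F [ 0.1 -0.2 -0.1] op 0.0386 pos [ 0.6558 -0.1754  0.2006]
```

View pics/s30.png

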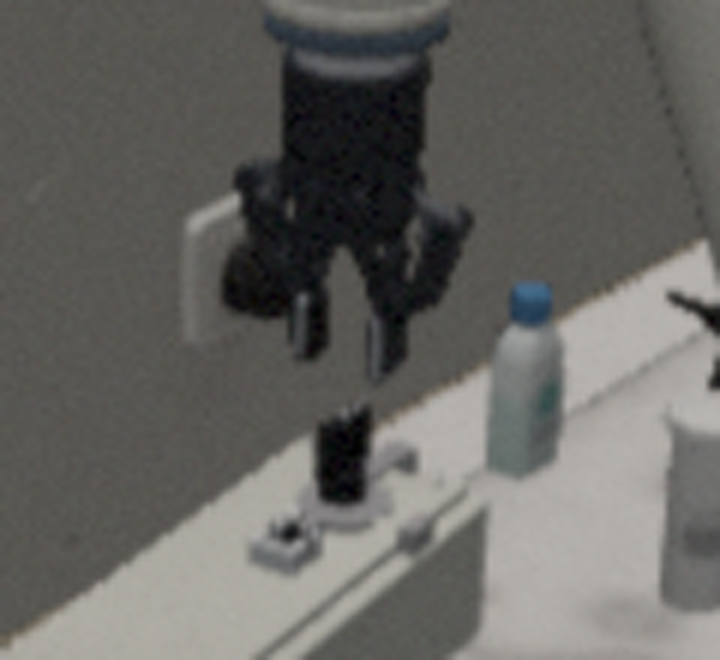

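>>> jog_arm(
  moves=[
    [0.2,0.2,1,0,0.1],
    [0.2,0.2,2.5,0,0.1],
    [0.2,0.2,4,0,0.1],
    [0.2,0.2,5.2,0,0.1],
    [0.2,0.2,5.7,0,0.1],
    [0.2,0.2,5.7,0,0.1],
    [0.2,0.2,5.7,0,0.1],
  ],
)

```text
time: 38.73
tool_pos: [0.659, -0.1782, 0.1449]
eef_rot: [-3.14, -0.096, -0.0]
contact_force: [-0.2, -0.6, 0.3]
opening: 0.0386
```

>>> jog_arm(
  moves=[
    [0,0,0,0,1],
    [0,0,0,0,1],
    [0,0,0,0,1],
    [0,0,0,0,1],
    [0,0,0,0,1],
    [0,0,0,0,1],
  ],
  squeeze=40,
)

```text
time: 39.23
tool_pos: [0.6578, -0.1786, 0.1457]
eef_rot: [3.14, 0.095, -0.002]
contact_force: [-12.4, -0.3, 10.3]
opening: 0.0114
```

>>> jog_arm(
  moves=[
    [-0.1,-0.1,-0.1,0,1],
    [-0.1,-0.1,-0.1,6,1],
    [-0.1,-0.1,-0.1,12,1],
    [-0.1,-0.1,-0.1,18,1],
    [-0.1,-0.1,-0.1,24,1],
    [-0.1,-0.1,-0.1,30,1],
    [-0.1,-0.1,-0.1,36,1],
    [-0.1,-0.1,-0.1,40,1],
    [-0.1,-0.1,-0.1,40,1],
  ],
)

```text
time: 39.98
tool_pos: [0.6569, -0.1782, 0.1459]
eef_rot: [2.979, -0.992, -0.002]
contact_force: [-7.7, -7.3, -1.6]
opening: 0.0114
```

Run:
```python
from h import *
go([.6572,-.1772,.1435],np.degrees(CAB[2])+90);print(robot.state()['torque'])
```

```text
to [ 0.657 -0.177  0.144] shift cm [-0.04 -0.1   0.24] spin 47.4 | yaw -36.8 q6 0.29 t 40.0 F [-7.7 -7.3 -1.6] op 0.0114 pos [ 0.6569 -0.1782  0.1459]
[-1.18940232  1.04989909 -0.05239263]
```

>>> jog_arm(
  moves=[
    [0,0,0,6,1],
    [0,0,0,12,1],
    [0,0,0,18,1],
    [0,0,0,24,1],
    [0,0,0,30,1],
    [0,0,0,36,1],
    [0,0,0,42,1],
    [0,0,0,46,1],
    [0,0,0,47,1],
    [0,0,0,47,1],
    [0,0,0,47,1],
  ],
)

```text
time: 40.9
tool_pos: [0.6564, -0.1774, 0.1458]
eef_rot: [2.342, -2.091, -0.003]
contact_force: [-9.4, -1.3, 2.4]
opening: 0.0112
```

Run:
```python
from h import *
go([.6572,-.1772,.1435],np.degrees(CAB[2])+90);print(robot.state()['torque'])
snap('side','s31',(280,110,380,200),7)
```

```text
to [ 0.657 -0.177  0.144] shift cm [-0.02 -0.09  0.23] spin 0.7 | yaw -83.5 q6 1.11 t 40.9 F [-9.4 -1.3  2.4] op 0.0112 pos [ 0.6564 -0.1774  0.1458]
[-0.25988765  1.44229229 -0.04135879]
```

View pics/s31.png

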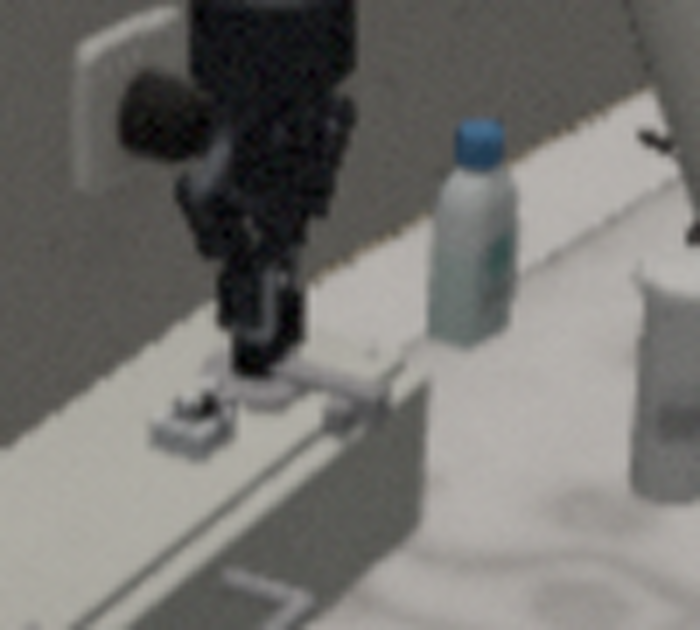

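>>> jog_arm(
  moves=[
    [0,0,0,3,1],
    [0,0,0,6,1],
    [0,0,0,6,1],
    [0,0,0,6,1],
  ],
)

```text
time: 41.28
tool_pos: [0.6562, -0.1773, 0.1458]
eef_rot: [2.229, -2.211, -0.004]
contact_force: [-11.6, -0.9, 1.2]
opening: 0.0113
```

Run:
```python
from h import *
go([.6572,-.1772,.1435],np.degrees(CAB[2])+90);print(robot.state()['torque'])
snap('side','s32',(280,110,380,200),7)
```

```text
to [ 0.657 -0.177  0.144] shift cm [-0.01 -0.1   0.23] spin -5.3 | yaw -89.5 q6 1.21 t 41.3 F [-11.6  -0.9   1.2] op 0.0113 pos [ 0.6562 -0.1773  0.1458]
[-0.11654503  1.66021686  0.25315949]
```

View pics/s32.png

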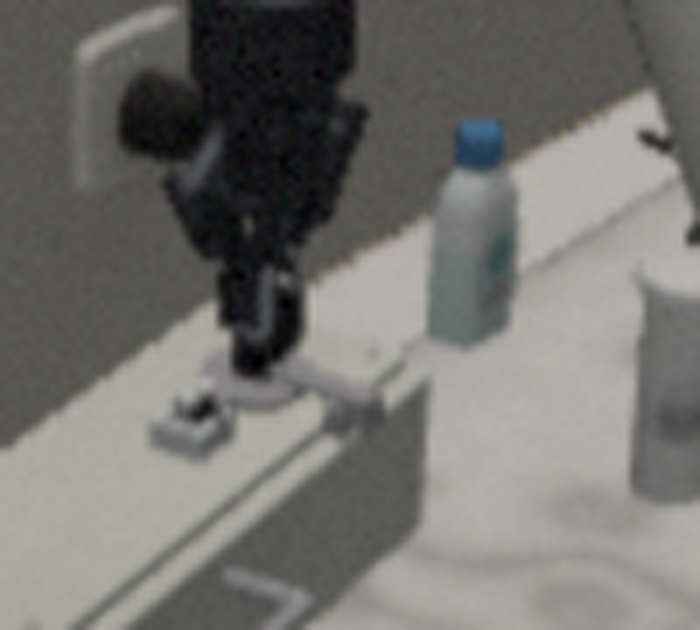

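>>> jog_arm(
  moves=[
    [0,0,0,-5,1],
    [0,0,0,-5,1],
    [0,0,0,-5,0.2],
    [0,0,0,-5,0],
    [0,0,0,-5,0],
    [0,0,0,-5,0],
    [0,0,0,-5,0],
  ],
)

```text
time: 41.92
tool_pos: [0.658, -0.1775, 0.146]
eef_rot: [-2.325, 2.112, -0.001]
contact_force: [0.3, -0.7, 0.4]
opening: 0.0427
```

>>> jog_arm(
  moves=[
    [0,0,-1,0,0],
    [0,0,-3,0,0],
    [0,0,-6,0,0],
    [0,0,-9,0,0],
    [0,0,-12,0,0],
    [0,0,-13,0,0],
    [0,3,-13,0,0],
    [0,6,-13,0,0],
    [0,9,-13,0,0],
    [0,12,-13,0,0],
    [0,15,-13,0,0],
    [0,18,-13,0,0],
  ],
)

```text
time: 42.92
tool_pos: [0.4771, -0.1945, 0.2762]
eef_rot: [-2.325, 2.112, -0.001]
contact_force: [0.3, -0.4, -0.2]
opening: 0.0426
```

>>> jog_arm(
  moves=[
    [3,3,0,0,0],
    [6,6,0,0,0],
    [9,8,0,0,0],
    [12,8,0,0,0],
    [15,8,0,0,0],
    [18,8,0,0,0],
    [20,8,0,0,0],
    [22,8,0,0,0],
    [22,8,0,0,0],
    [22,8,0,0,0],
  ],
)

```text
time: 43.75
tool_pos: [0.4199, -0.4218, 0.2758]
eef_rot: [-2.324, 2.114, 0.0]
contact_force: [-0.6, 0.6, -0.3]
opening: 0.0427
```

Run:
```python
from h import *
print(robot.state()['tool_pos'],robot.state()['time'])
snap('side','s33',(280,110,380,200),7)
snap('side','s33b',(240,130,400,240),5)
snap('top','t33',(280,100,430,200),5)
snap('top','t33f')
```

```text
[ 0.41986057 -0.42180023  0.27576545] 43.75
```

View pics/s33b.png

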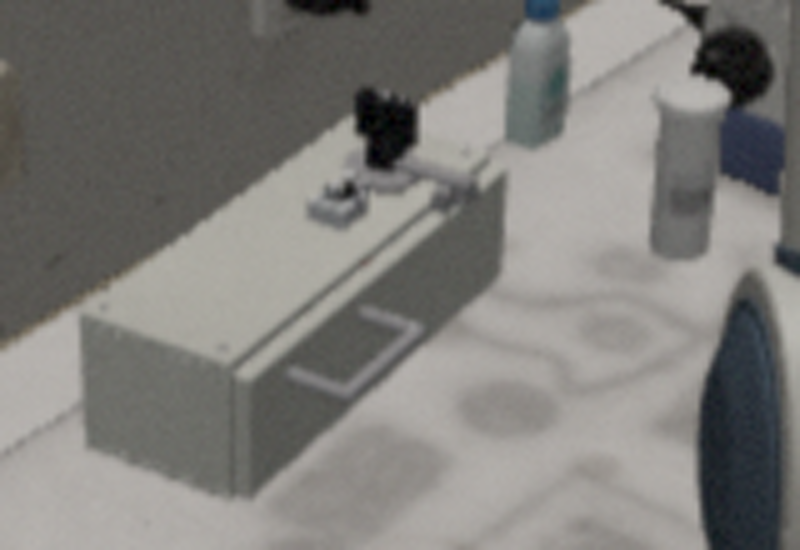

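View pics/t33.png

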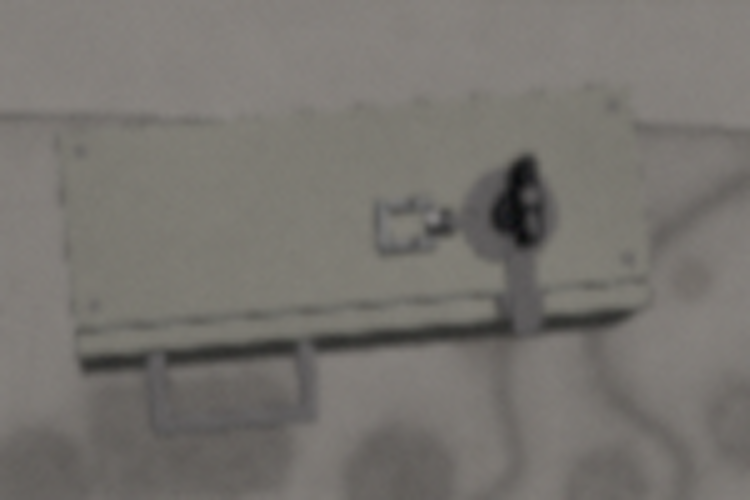

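View pics/t33f.png

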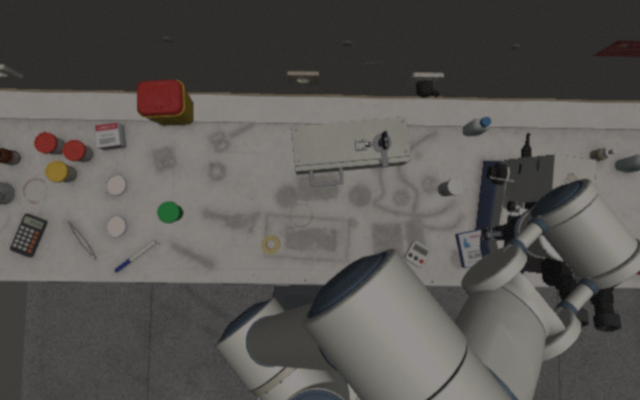

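Run:
```python
from h import *
a=cv2.imread('pics/t1.png').astype(int);b=cv2.imread('pics/t33.png').astype(int)
s=lambda i:cv2.GaussianBlur(i.astype(np.float32),(0,0),4)
A=s(a)-s(a).mean();B=s(b)-s(b).mean();print('max diff knob region',np.abs(A-B)[130:340,370:570].max(),'all',np.abs(A-B)[:440].max())
s=robot.state();print(s['contact_force'],s['torque'],s['joint_vel'].round(3))
robot.hand_in()
```

```text
max diff knob region 19.091331 all 19.091331
[-0.19799457  0.27202853 -0.11529649] [-0.03316367 -0.03196207  0.01139266] [ 0.001  0.001 -0.002 -0.    -0.001 -0.002]
the job is handed in; nothing more can be done
```

The job is done and handed in at about 44 s of the 208 s allowed.

- **Unlock and drawer:** I turned the cam knob anticlockwise by about 88° and pulled the drawer out about 117 mm.
- **Cups:** Only three cups were close by. I stood the red-lidded cups in bays 1, 2 and 3. The green look-alike and the far-left group were left alone.
- **Close and lock:** I pushed the drawer home until it met a firm stop at its starting position, with about 23 N on the tool. I then turned the knob clockwise into the notch and released it.

**Last checks:**
- **Lock and drawer:** In both camera views the knob, lock arm, follower pin and handle look the same as at the start. A blurred difference of the top view against the start image peaked at 19 grey levels around the knob. I put that down to lighting or a very small offset, but did not examine it further.
- **Cups:** All three stood upright when last seen, before the drawer was closed. They cannot be seen now.
- **Bystanders:** The tape roll, timer and strip tube look unmoved.
- **Robot:** At hand-in it was clear of everything, with under 0.5 N on the tool.

One thing went off plan. While I was unlocking the knob, the tool briefly felt about 48 N upward during the grip, so I eased it off at once. That is below the 120 N wrist limit. I think it was the fingers pressing, not the gripper body, but I could not confirm that.

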